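# Load the ball run and hold its ramp panel at the pointer

## Robot

A 6-joint arm with a two-finger parallel gripper is mounted at the origin on the work surface. World frame = base frame: x ahead of the robot, y to its left, z up, the work surface at z = 0. Lengths are in m, angles in degrees, forces in N, time in s.
With the tool pointing down it reaches from about 0.4 to 0.825 m from the base axis. Payload 7 kg.
Tool frame: the origin (TCP) lies on the front face of the gripper's body, between the roots of the fingers; the fingertips stand 66 mm ahead of it and the grasp point (between the pads) lies 47 mm ahead of it; z points along the fingers, y is the line along which they close (so a half turn about z gives the same grasp; the last joint's range is limited). The gripper opens to 88 mm and grips with 3 to 60 N. Pads are 19 mm wide; open, the fingers measure 130 mm over their backs; the gripper's body (78 mm by 193 mm) begins 47 mm behind the grasp point.
Start: joints at [90.762, 20.546, 0.682, 0, -70.136, -16.507], TCP at [0.183, 0.65, 0.292] pointing down, gripper open.
Joint ranges: [-176.03, 176.03], [-82.01, 121.73], [-58.28, 71.71], [-173.87, 95.51], [-174.79, -0.11], [-173.66, 173.66]. Speed limits (degrees/s): [136.94, 136.94, 172.46, 180, 180, 180].

## Interface

Orientations are given as [roll, pitch, yaw] about the fixed x, y, z axes, in that order (R = Rz(yaw) Ry(pitch) Rx(roll)).
In Python, from plant import ctrl gives the robot as it stands.
- The arm moves only by the tool send_rows, never from a script. Its argument "deltas" is a list of rows, each a list of 2 entries, a list of its own where there are three numbers: the shift along the tool's x, y, z each as a share of 800 mm, from -1 to 1, then the turn about the tool's z as a share of 90 degrees, from -1 to 1. A call has exactly 5 rows; each row is the pose to reach, as a shift and turn from the pose commanded when the call began, along the tool's axes at that moment; what a row does not reach only later rows make up. A row lasts 1/12 s, in which the tool goes at most 41.7 mm and 7.16 degrees, less where a joint would pass 70% of its speed; a pose out of reach is approached as far as the arm can. A call with a number of a shift or a turn outside -1 to 1 is refused whole. A call with a gripper value outside its range is refused whole. "gripper" is the opening, from 0 (shut) to 1 (fully open), set as the call begins (left out, the last holds). The fingers move at their own pace and stop on an object; the grip force is fixed at half the most. Time passes only in rows, so rows that repeat a pose let the fingers close, or fill a call up. It gives the time, the measured TCP pose, the force, the opening and the grip force at its end, in the units of the state.
- ctrl.get_obs(): the state, without advancing time (a new reading comes with each control period).
- ctrl.snapshot(name): name is "scene" or "side" or "wrist"; returns a dict with "color" (480x640x3 uint8, red, green, blue), "vertical_fov" (degrees; the focal length in pixels is half the picture's height over the tangent of half this angle, whatever the lens; pixels are square), "cx", "cy" (the principal point, pixels), "k1" (the pictures are not rectified: a ray, as slopes to the right and down, at radius r is drawn at 1 + k1 r^2 times it, then the intrinsics apply), "rvec" (rotation vector, rad) and "tvec" (3), from world to camera coordinates, as OpenCV has them. Camera axes: x right, y down, z forward; pixel columns grow to the right and rows downward; lengths in m; the calibration is good to about 2 mm. A picture is of the moment at which its call begins. There is no depth.
- ctrl.close_job(): hands the job in; it is judged then, once.
Trained networks look in a picture, given as the dict that the camera call returned (one of the last four; its "shot" number tells which), for a name from the list of things; names that differ only in an ending like _2 or _b are one class to them, and where a whole thing is asked for, a point or a joint stands for the part that bears it (a point fixed in the world has none). Each returns a list of dicts, best first, with "conf" (0 to 1); they miss things now and then, are a little off and sometimes report something else, mostly with a low value. They report only what shows in the picture. A call takes as long as a camera call. They do not tell look-alikes from the thing itself.
- ctrl.boxes_of(picture, thing): "xy" ([column, row] as shares, 0 to 1, of the picture: columns of its width, rows of its height, amid what is visible of it).
- ctrl.cut_out(picture, thing): "pixels" (480x640 bool, what is visible of it) and "xy" ([column, row] as shares, 0 to 1, of the picture: columns of its width, rows of its height, amid what is visible of it).
The state is a dict: "clock": time; "joint_pos": joint angles; "qvel": joint speeds; "tau": joint torques, N m; "tool_pos": TCP position; "orientation": TCP orientation; "force": force on the tool from outside, world axes, zero at the start; "moment": the same for the moment, N m; "opening": finger opening in m; "gripper_force": force on a finger pad.
Only numpy, scipy, OpenCV 4.12 (cv2) and the standard library are available. Lean on these libraries where they do the work, as an engineer would, in place of code of your own. Each camera call takes 0.05 s, during which the arm holds its last target. There are 200 camera calls.

## Task

We are setting up the ball run: tip all the steel balls out of the orange cup into the blue tray, then stand the empty cup upright on the bench again and let go of it. After that, swing the white ramp panel up by its red bar until it lines up with the yellow pointer, and finish while still holding it there so that I can pin it. Don't drop the cup, don't shift the pointer, and leave the jar, the tape roll and the screwdriver where they are.

Things in the scene. Friction and masses are not known exactly. Their poses are not given: they have to be found in the camera images.
- cup_mid (a point): Orange open round cup, loose, about 120 g, 80 mm tall, flaring straight from 48 mm outer diameter at the foot to 62 mm at the rim (55 mm half-way up), wall 3 mm, inner floor 4 mm above its underside. The point is on its axis half-way up, 40 mm above its underside; its z axis points out of the mouth. It starts upright on the bench holding the four balls.
- ball0_center (a point): Steel ball 18 mm in diameter, 24 g, starts in the cup; its centre. Rolls freely.
- ball1_center (a point): Steel ball 18 mm in diameter, 24 g, starts in the cup; its centre. Rolls freely.
- ball2_center (a point): Steel ball 18 mm in diameter, 24 g, starts in the cup; its centre. Rolls freely.
- ball3_center (a point): Steel ball 18 mm in diameter, 24 g, starts in the cup; its centre. Rolls freely.
- tray: Blue open tray fixed to the bench, outside 140 mm (its x) by 170 mm (its y) by 40 mm high, walls 5 mm, cloth-lined inner floor 10 mm above the bench. Origin: centre of its underside, z up. It and the cup may start in either of two places.
- panel (a joint): Angle of the white ramp panel in rad: 0 = lying level on its stops (its start), grows as its free edge (towards the robot) swings up, at most 1.2. The hinge is free-running: let go, the panel falls back to 0. The panel is a board 160 mm wide, 170 mm long, 8 mm thick, together with its bar 0.3 to 0.65 kg; it reaches from 10 to 180 mm from the hinge axis.
- panel_bar (a point): Middle of the red round bar at the free edge of the panel: 12 mm in diameter, parallel to the hinge axis (its y axis), 225 mm from the hinge axis, 75 mm above the bench when the panel is down. Free length 116 mm between two side arms; 39 mm open gap between the bar and the board's edge, and nothing beneath it. The axes are those of the panel: x points from the bar to the hinge, z up out of the board when it lies level.
- panel_hinge (a point): Middle of the hinge axis, 75 mm above the bench, on the far side of the panel from the robot. Same axes as panel_bar; the panel turns about y, rising by a positive turn. The stand it belongs to is fixed to the bench; a ball-run tower 132 mm high stands behind it, from 120 mm beyond the hinge.
- pointer (a joint): Angle of the yellow pointer in rad on the same hinge axis and with the same zero as the panel: the panel is at the mark when both angles are equal. Stiff; it stays where it was set, between 0.4 and 0.9.
- pointer_tip (a point): Ball tip of the yellow pointer, which is an 8 mm arm beside the panel's left edge (102 mm along the hinge's y axis from its middle), tip 180 mm from the hinge axis, in front of a black wire quadrant. Axes turn with the pointer: x towards the hinge axis, y along it.
- jar: Amber glass jar with white cap, 60 mm in diameter, 85 mm tall, loose; origin at its underside. Bystander.
- tape: Yellow tape roll lying flat, 90 mm outer diameter, 25 mm high, loose; origin at its underside. Bystander.
- screwdriver: Screwdriver lying on the bench on the robot's left, about 200 mm long, loose; origin under its middle. Bystander.
Mind the look-alikes: they are no part of the job. Several things look just like the part that bears cup_mid: the one meant starts farthest to the robot's left. Several things look just like the tray: the one meant starts nearest to the robot's base.

How it is judged:
By the outcome, as a careful person would: the job done as asked, in the order asked, and still so for the second after the job is handed in, while the arm keeps its last pose, push and grip.
It also fails if it takes over 72 s, if anything falls off the work surface, if the arm or the gripper's body presses on something with over 40 N, if the wrist force passes 120 N, or if a joint passes its speed limit or range.

## Working session

There is one attempt and no reset: what is moved stays moved. The work goes in short steps, Python scripts to look and compute and a tool call to move; the robot and the scene stay as the last step left them, time stands still between calls to the robot, and variables do not carry over. Pictures are saved under pics/ and viewed, at most 10 in all, crops included, and the job is handed in when it is done.

Besides the shell and the picture viewer there is one more tool, called as name([rows], argument=value, ...), one row to a line, values as JSON. send_rows: Moves the arm, as the interface text tells. Shift numbers are shares of 800 mm and turn numbers shares of 90 degrees, none past 1 either way. Its arguments: {"type":"object","properties":{"deltas":{"type":"array","items":{"type":"array"}},"gripper":{"type":"number"}},"required":["deltas"]}

```bash
mkdir -p pics; ls; cat > h.py <<'E'
import numpy as np, cv2
from plant import ctrl
def cam(s):
    f=240/np.tan(np.radians(s['vertical_fov'])/2)
    R=cv2.Rodrigues(np.array(s['rvec'],float))[0]; t=np.array(s['tvec'],float).ravel()
    return f,R,t
def ray(s,u,v):
    f,R,t=cam(s); d=np.array([(u-s['cx'])/f,(v-s['cy'])/f]); x=d.copy()
    for _ in range(20): x=d/(1+s['k1']*(x@x))
    return -R.T@t, R.T@np.array([x[0],x[1],1])
def onz(s,u,v,z):
    o,d=ray(s,u,v); return o+d*(z-o[2])/d[2]
def proj(s,P):
    f,R,t=cam(s); q=R@np.array(P,float)+t; x=q[:2]/q[2]; x=x*(1+s['k1']*(x@x)); return x*f+[s['cx'],s['cy']]
def tri(obs):
    A=np.zeros((3,3));b=np.zeros(3)
    for s,u,v in obs:
        o,d=ray(s,u,v); d=d/np.linalg.norm(d); M=np.eye(3)-np.outer(d,d); A+=M;b+=M@o
    return np.linalg.solve(A,b)
def save(s,n): cv2.imwrite('pics/'+n,s['color'][:,:,::-1])
E
python3 - <<'E'
from h import *
print(ctrl.get_obs())
for n in ['scene','side']:
    s=ctrl.snapshot(n); save(s,n+'0.png'); print(n,(-cam(s)[1].T@cam(s)[2]).round(3))
    for th in ['cup_mid','tray','panel_bar','panel','pointer','pointer_tip','panel_hinge','jar','tape','screwdriver','ball0_center']:
        print(th,[(np.round(np.array(b['xy'])*[640,480]).tolist(),round(b['conf'],2)) for b in ctrl.boxes_of(s,th)])
E
```

```text
pics
{'clock': 0.0, 'joint_pos': array([ 9.07616626e+01,  2.05913762e+01,  6.34027230e-01, -1.88247526e-02,
       -7.01356914e+01, -1.65072107e+01]), 'qvel': array([ 0.06868906,  0.06144934, -0.03069032, -0.03372627, -0.0331242 ,
       -0.11105914]), 'tau': array([ 6.21360687e-04, -5.82716238e+01,  2.93050647e+01,  6.99710146e+00,
        7.03025493e-03, -1.55522353e-04]), 'tool_pos': array([0.18308833, 0.64930491, 0.29122926]), 'orientation': array([ 1.79905766e+02, -9.47140919e-03, -1.57519512e+01]), 'force': array([-0.34662108, -0.02962486, -1.10705244]), 'moment': array([-0.05379015, -0.02110225,  0.08716061]), 'gripper_force': 0.0, 'opening': 0.08768091636284177}
scene [ 1.086 -0.469  1.053]
cup_mid [([185.0, 273.0], 0.86), ([148.0, 313.0], 0.66)]
tray [([185.0, 399.0], 0.86), ([445.0, 157.0], 0.61), ([267.0, 235.0], 0.59)]
panel_bar [([412.0, 199.0], 0.9)]
panel [([414.0, 197.0], 0.61)]
pointer [([451.0, 161.0], 0.56)]
pointer_tip [([442.0, 154.0], 0.77)]
panel_hinge [([412.0, 197.0], 0.85)]
jar [([265.0, 340.0], 0.8), ([266.0, 235.0], 0.25)]
tape [([447.0, 156.0], 0.57)]
screwdriver [([395.0, 148.0], 0.79), ([268.0, 236.0], 0.25)]
ball0_center []
side [0.431 0.784 1.094]
cup_mid [([396.0, 182.0], 0.83), ([386.0, 150.0], 0.83), ([303.0, 179.0], 0.56)]
tray [([318.0, 142.0], 0.88), ([395.0, 181.0], 0.72), ([368.0, 253.0], 0.7)]
panel_bar [([259.0, 335.0], 0.81)]
panel [([253.0, 339.0], 0.67)]
pointer [([230.0, 368.0], 0.79)]
pointer_tip [([236.0, 369.0], 0.71)]
panel_hinge [([258.0, 336.0], 0.68)]
jar [([301.0, 180.0], 0.98), ([397.0, 184.0], 0.49)]
tape [([246.0, 253.0], 0.87)]
screwdriver [([327.0, 435.0], 0.71)]
ball0_center []
```

View pics/scene0.png

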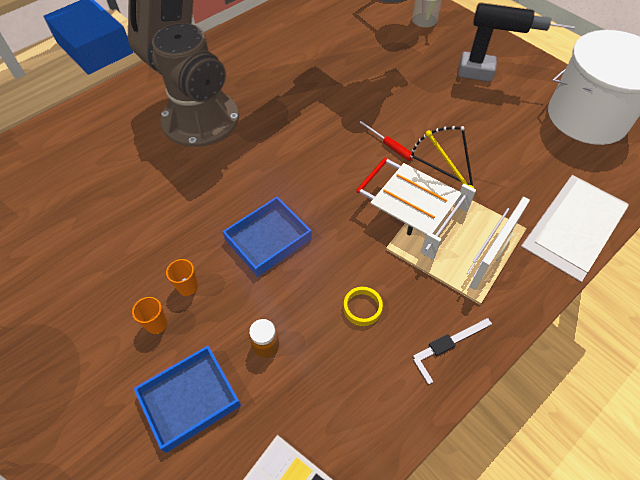

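View pics/side0.png

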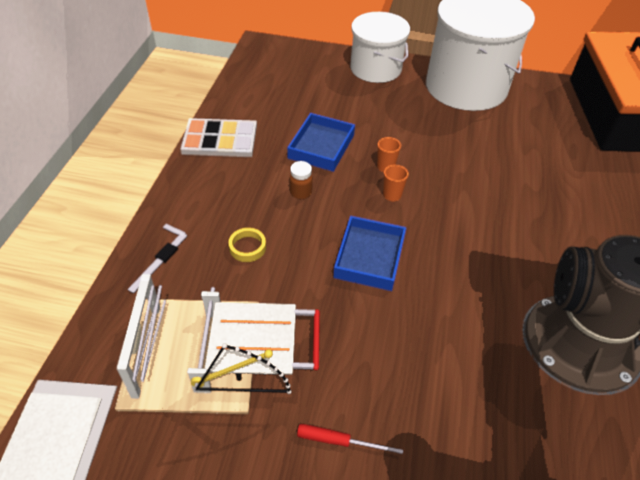

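```bash
cat >> h.py <<'E'
from scipy.optimize import minimize
def sil(s,P):
    m=np.zeros((480,640),np.uint8); q=np.array([proj(s,p) for p in P]); 
    cv2.fillConvexPoly(m,cv2.convexHull((q*16).astype(np.int32)),1,shift=4); return m>0
def fit(masks,model,p0,step):
    def cost(p):
        c=0
        for s,m in masks:
            a=sil(s,model(p)); c+=1-(a&m).sum()/max(1,(a|m).sum())
        return c/len(masks)
    p0=np.array(p0,float); best=None
    sim=np.vstack([p0]+[p0+np.eye(len(p0))[i]*step[i] for i in range(len(p0))])
    for k in range(3):
        r=minimize(cost,sim[0],method='Nelder-Mead',options=dict(initial_simplex=sim,xatol=1e-4,fatol=1e-5,maxiter=200))
        sim=np.vstack([r.x]+[r.x+np.eye(len(p0))[i]*step[i]*(-.5)**(k+1) for i in range(len(p0))])
    return r.x.round(4),round(r.fun,3)
def rz(a): return np.array([[np.cos(a),-np.sin(a),0],[np.sin(a),np.cos(a),0],[0,0,1]])
def box(p): return [rz(p[2])@[sx*.07,sy*.085,z]+[p[0],p[1],0] for sx in(-1,1) for sy in (-1,1) for z in (0,.04)]
def cup(p): return [[p[0]+r*np.cos(a),p[1]+r*np.sin(a),z] for r,z in((.024,0),(.031,.08)) for a in np.linspace(0,6.28,25)]
def bar(p): return [rz(p[2])@[sx*.006,sy*p[3],z]+[p[0],p[1],0] for sx in(-1,1) for sy in (-1,1) for z in (.069,.081)]
def pick(s,th,uv):
    L=ctrl.cut_out(s,th); d=[np.hypot(*(np.array(b['xy'])*[640,480]-uv)) for b in L]
    return L[int(np.argmin(d))]['pixels'] if L and min(d)<25 else None
E
python3 - <<'E'
from h import *
S={n:ctrl.snapshot(n) for n in('scene','side')}
sc,sd=S['scene'],S['side']
for th,a,b,mod,st in [('cup_mid',(183,275),(396,182),cup,[.01,.01]),('cup_mid',(149,315),(387,153),cup,[.01,.01]),('tray',(267,236),(371,252),box,[.01,.01,.1])]:
    M=[(s,pick(s,th,np.array(u))) for s,u in((sc,a),(sd,b))]; M=[m for m in M if m[1] is not None]
    c=tri([(sc,*a),(sd,*b)]); p0=list(c[:2])+([0] if mod is box else [])
    print(th,len(M),c.round(3),fit(M,mod,p0,st))
    for m in M: print('  ',fit([m],mod,p0,st))
M=[]
for s,(u,v) in((sc,(372,175)),(sd,(317,338))):
    h=cv2.cvtColor(s['color'],cv2.COLOR_RGB2HSV).astype(int); m=((h[...,0]<6)|(h[...,0]>174))&(h[...,1]>170)&(h[...,2]>90)
    n,l,st,ce=cv2.connectedComponentsWithStats(m.astype(np.uint8)); 
    i=[i for i in range(1,n) if st[i,4]>60 and np.hypot(*(ce[i]-[u,v]))<20]; print(i,[(st[j],ce[j]) for j in i]); M.append((s,l==i[0]))
c=tri([(sc,372,175),(sd,317,338)]); print('bar',c.round(3))
print(fit(M,bar,[c[0],c[1],0,.058],[.01,.01,.1,.005]))
for m in M: print(fit([m],bar,[c[0],c[1],0,.058],[.01,.01,.1,.005]))
print('tip',tri([(sc,429,133),(sd,268,355)]).round(4))
big=[cv2.resize(sc['color'][110:250,340:500],None,fx=3,fy=3,interpolation=2),cv2.resize(sd['color'][280:420,180:340],None,fx=3,fy=3,interpolation=2)]
cv2.imwrite('pics/ptr.png',cv2.resize(np.hstack(big),(800,350))[:,:,::-1])
E
```

```text
cup_mid 2 [ 0.455 -0.345  0.05 ] (array([ 0.4588, -0.3471]), np.float64(0.063))
   (array([ 0.4588, -0.3471]), np.float64(0.063))
   (array([ 0.4602, -0.3479]), np.float64(0.049))
cup_mid 2 [ 0.493 -0.455  0.05 ] (array([ 0.4934, -0.4543]), np.float64(0.145))
   (array([ 0.4924, -0.453 ]), np.float64(0.123))
   (array([ 0.4937, -0.4549]), np.float64(0.166))
tray 2 [ 0.481 -0.122  0.018] (array([ 0.4816, -0.1207, -0.0292]), np.float64(0.034))
   (array([ 0.4814, -0.1186, -0.0449]), np.float64(0.028))
   (array([ 0.4814, -0.1208, -0.0346]), np.float64(0.032))
[2] [(array([356, 158,  31,  35, 186], dtype=int32), array([371.44086022, 174.65053763]))]
[1] [(array([313, 309,   7,  62, 378], dtype=int32), array([316.04761905, 339.0952381 ]))]
bar [0.548 0.177 0.075]
(array([0.5477, 0.1761, 0.2151, 0.0555]), np.float64(0.269))
(array([0.5483, 0.1807, 0.1962, 0.0503]), np.float64(0.389))
(array([0.5473, 0.1765, 0.221 , 0.0527]), np.float64(0.165))
tip [0.6096 0.2984 0.1884]
```

View pics/ptr.png

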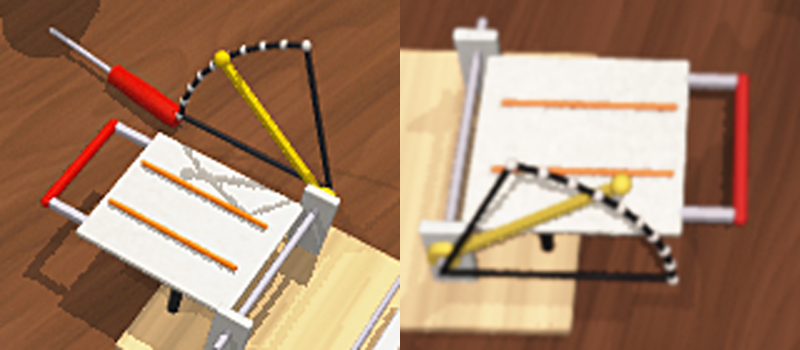

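```bash
cat > plan.py <<'E'
import numpy as np
from plant import ctrl
def plan(wps,step=.040,dig=3):
    """wps: list of (x,y,z,yaw or None); prints rows for calls, all in start-of-call tool axes"""
    o=ctrl.get_obs(); p=np.array(o['tool_pos']); y=o['orientation'][2]; path=[]
    a,b=p,y
    for w in wps:
        q=np.array(w[:3]); yy=b if w[3] is None else w[3]
        n=max(1,int(np.ceil(max(np.linalg.norm(q-a)/step,abs(yy-b)/7.0))))
        path+=[(a+(q-a)*k/n,b+(yy-b)*k/n) for k in range(1,n+1)]; a,b=q,yy
    while len(path)%5: path.append(path[-1])
    for i in range(0,len(path),5):
        c,s=np.cos(np.radians(y)),np.sin(np.radians(y)); rows=[]
        for q,yy in path[i:i+5]:
            d=(q-p)/.8; rows.append([[round(float(v),dig) for v in (d[0]*c+d[1]*s,d[0]*s-d[1]*c,-d[2])],round(float(y-yy)/90,dig)])
        print(rows); p,y=path[i+4]
E
python3 - <<'E'
from plan import *
plan([(.45,.20,.29,-50),(.50,-.20,.25,-90),(.459,-.347,.25,-90)])
E
```

```text
[[[0.034, 0.032, 0.0], 0.027], [[0.068, 0.064, 0.0], 0.054], [[0.101, 0.097, 0.001], 0.082], [[0.135, 0.129, 0.001], 0.109], [[0.169, 0.161, 0.001], 0.136]]
[[[0.04, 0.024, 0.0], 0.027], [[0.08, 0.049, 0.0], 0.054], [[0.12, 0.073, 0.001], 0.082], [[0.159, 0.097, 0.001], 0.109], [[0.199, 0.121, 0.001], 0.136]]
[[[0.044, 0.015, 0.0], 0.027], [[0.088, 0.031, 0.0], 0.054], [[0.132, 0.046, 0.001], 0.082], [[0.176, 0.061, 0.001], 0.109], [[0.21, 0.092, 0.005], 0.149]]
[[[0.04, 0.022, 0.005], 0.04], [[0.08, 0.045, 0.009], 0.081], [[0.12, 0.067, 0.014], 0.121], [[0.16, 0.089, 0.018], 0.162], [[0.2, 0.112, 0.023], 0.202]]
[[[0.045, 0.009, 0.005], 0.04], [[0.09, 0.018, 0.009], 0.081], [[0.135, 0.026, 0.014], 0.121], [[0.18, 0.035, 0.018], 0.162], [[0.225, 0.044, 0.023], 0.202]]
[[[0.046, 0.013, -0.0], 0.0], [[0.092, 0.026, -0.0], 0.0], [[0.138, 0.038, -0.0], 0.0], [[0.184, 0.051, -0.0], 0.0], [[0.184, 0.051, -0.0], 0.0]]
```

send_rows([
  [[0.034,0.032,0],0.027],
  [[0.068,0.064,0],0.054],
  [[0.101,0.097,0],0.082],
  [[0.135,0.129,0],0.109],
  [[0.169,0.161,0],0.136],
], gripper=1)

```text
clock: 2.02
tool_pos: [0.2789, 0.4874, 0.2922]
orientation: [-180.0, 0.0, -28.1]
force: [1.0, 0.3, -0.1]
opening: 0.0879
gripper_force: 0.0
```

send_rows([
  [[0.04,0.024,0],0.027],
  [[0.08,0.049,0],0.054],
  [[0.12,0.073,0],0.082],
  [[0.159,0.097,0],0.109],
  [[0.199,0.121,0],0.136],
])

```text
clock: 2.43
tool_pos: [0.374, 0.3272, 0.2926]
orientation: [-179.9, 0.0, -40.3]
force: [0.6, 0.6, -0.5]
opening: 0.0877
gripper_force: 0.0
```

send_rows([
  [[0.044,0.015,0],0.027],
  [[0.088,0.031,0],0.054],
  [[0.132,0.046,0],0.082],
  [[0.176,0.061,0],0.109],
  [[0.21,0.092,0.005],0.149],
])

```text
clock: 2.85
tool_pos: [0.4565, 0.1632, 0.289]
orientation: [-179.9, -0.0, -53.7]
force: [1.5, -0.1, 0.2]
opening: 0.0876
gripper_force: 0.0
```

send_rows([
  [[0.04,0.022,0.005],0.04],
  [[0.08,0.045,0.009],0.081],
  [[0.12,0.067,0.014],0.121],
  [[0.16,0.089,0.018],0.162],
  [[0.2,0.112,0.023],0.202],
])

```text
clock: 3.27
tool_pos: [0.477, -0.0196, 0.2702]
orientation: [-179.9, -0.0, -72.0]
force: [1.1, 0.3, -0.0]
opening: 0.0878
gripper_force: 0.0
```

send_rows([
  [[0.045,0.009,0.005],0.04],
  [[0.09,0.018,0.009],0.081],
  [[0.135,0.026,0.014],0.121],
  [[0.18,0.035,0.018],0.162],
  [[0.225,0.044,0.023],0.202],
])

```text
clock: 3.68
tool_pos: [0.4997, -0.2018, 0.2516]
orientation: [-179.9, -0.0, -90.2]
force: [0.7, 0.1, 0.5]
opening: 0.0873
gripper_force: 0.0
```

send_rows([
  [[0.046,0.013,0],0],
  [[0.092,0.026,0],0],
  [[0.138,0.038,0],0],
  [[0.184,0.051,0],0],
  [[0.184,0.051,0],0],
])

```text
clock: 4.1
tool_pos: [0.457, -0.3519, 0.2511]
orientation: [179.9, -0.0, -90.2]
force: [1.0, 0.1, 0.4]
opening: 0.0875
gripper_force: 0.0
```

```bash
python3 - <<'E'
from h import *
s=ctrl.snapshot('wrist'); save(s,'w1.png'); print((-cam(s)[1].T@cam(s)[2]).round(3))
print('expect',proj(s,[.459,-.347,.08]),proj(s,[.459,-.347,.04]))
for b in ctrl.cut_out(s,'cup_mid'):
    uv=np.array(b['xy'])*[640,480]; print(uv,b['conf'])
    c=onz(s,*uv,.05); print(c, fit([(s,b['pixels'])],cup,c[:2],[.01,.01]))
sc=ctrl.snapshot('scene');sd=ctrl.snapshot('side')
c=tri([(sc,265,333),(sd,301,178)]);print('jar',c)
E
```

```text
[ 0.456 -0.423  0.344]
expect [317.0634689  240.01379893] [317.46791985 227.68029145]
[317.12  240.816] 0.87
[ 0.45928105 -0.33765073  0.05      ] (array([ 0.4588, -0.3478]), np.float64(0.2))
[268.8    94.992] 0.75
[ 0.49669965 -0.45762165  0.05      ] (array([ 0.4923, -0.4535]), np.float64(0.028))
jar [ 0.69726431 -0.29222138  0.05679275]
```

View pics/w1.png

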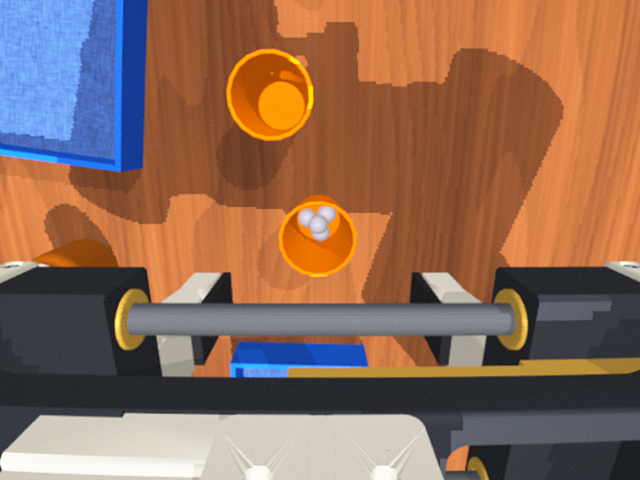

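```bash
python3 - <<'E'
from plan import *
plan([(.4588,-.3475,.127,-90)],.03)
E
```

```text
[[[0.0, 0.0, 0.031], -0.0], [[0.0, 0.0, 0.062], -0.0], [[0.001, 0.0, 0.093], -0.0], [[0.001, 0.0, 0.124], -0.0], [[0.001, 0.0, 0.155], -0.0]]
```

send_rows([
  [[0,0,0.031],0],
  [[0,0,0.062],0],
  [[0,0,0.093],0],
  [[0,0,0.124],0],
  [[0,0,0.155],0],
])

```text
clock: 4.72
tool_pos: [0.4597, -0.3456, 0.1268]
orientation: [-179.9, -0.0, -89.9]
force: [0.8, -0.6, -0.3]
opening: 0.0875
gripper_force: 0.0
```

send_rows([
  [[0,0,0],0],
  [[0,0,0],0],
  [[0,0,0],0],
  [[0,0,0],0],
  [[0,0,0],0],
], gripper=0)

```text
clock: 5.13
tool_pos: [0.4599, -0.3471, 0.1292]
orientation: [-179.8, -0.1, -90.0]
force: [-1.6, 0.0, 4.3]
opening: 0.0603
gripper_force: 30.4
```

send_rows([
  [[0,0,0],0],
  [[0,0,0],0],
  [[0,0,0],0],
  [[0,0,0],0],
  [[0,0,0],0],
])

```text
clock: 5.55
tool_pos: [0.4598, -0.3474, 0.1292]
orientation: [-179.8, -0.1, -90.0]
force: [-0.3, 2.0, 7.0]
opening: 0.06
gripper_force: 30.0
```

send_rows([
  [[0,0,-0.015],0],
  [[0,0,-0.035],0],
  [[0,0,-0.06],0],
  [[0,0,-0.085],0],
  [[0,0,-0.1],0],
])

```text
clock: 5.97
tool_pos: [0.4593, -0.3473, 0.2099]
orientation: [-179.9, -0.1, -90.0]
force: [0.5, -0.2, -2.0]
opening: 0.06
gripper_force: 30.0
```

```bash
python3 - <<'E'
from h import *
a=ctrl.snapshot('side');b=ctrl.snapshot('scene');o=ctrl.get_obs();print(o['tool_pos'],o['opening'],o['force'])
g=proj(a,[.46,-.347,.15]).astype(int);k=proj(b,[.46,-.347,.15]).astype(int);print(g,k)
f=lambda s,c:cv2.resize(s['color'][max(0,c[1]-70):max(0,c[1]-70)+140,max(0,c[0]-70):max(0,c[0]-70)+140],(400,400))
cv2.imwrite('pics/l1.png',np.hstack([f(a,g),f(b,k)])[:,:,::-1])
E
```

```text
[ 0.45988735 -0.34756226  0.21009902] 0.0605537323886871 [ 0.92158589  0.27474294 -2.28777357]
[398 151] [171 254]
```

View pics/l1.png

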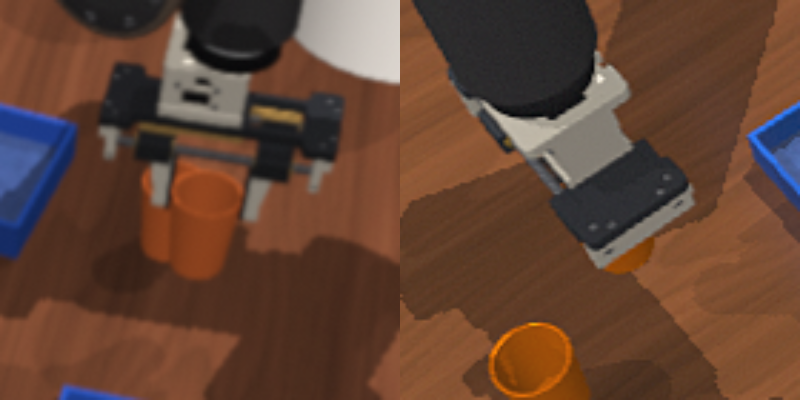

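```bash
python3 - <<'E'
from plan import *
plan([(.4785,-.256,.147,-91.7)],.03)
import plan as P
print('--')
class F: 
    @staticmethod
    def get_obs(): return dict(tool_pos=[.4785,-.256,.147],orientation=[180,0,-91.7])
P.ctrl=F
plan([(.4782,-.2317,.146,None),(.479,-.2032,.1513,None),(.48,-.1754,.1425,None),(.4803,-.161,.1293,None),(.4805,-.1557,.121,None)],.008)
E
```

```text
[[[-0.029, -0.006, 0.02], 0.005], [[-0.057, -0.012, 0.039], 0.009], [[-0.086, -0.017, 0.059], 0.014], [[-0.114, -0.023, 0.079], 0.019], [[-0.114, -0.023, 0.079], 0.019]]
--
[[[-0.008, 0.0, 0.0], 0.0], [[-0.015, 0.001, 0.001], 0.0], [[-0.023, 0.001, 0.001], 0.0], [[-0.03, 0.001, 0.001], 0.0], [[-0.039, 0.001, -0.0], 0.0]]
[[[-0.009, 0.0, -0.002], 0.0], [[-0.018, 0.0, -0.003], 0.0], [[-0.027, 0.0, -0.005], 0.0], [[-0.035, -0.0, -0.002], 0.0], [[-0.044, -0.0, 0.001], 0.0]]
[[[-0.009, -0.0, 0.003], 0.0], [[-0.017, -0.0, 0.005], 0.0], [[-0.023, -0.0, 0.011], 0.0], [[-0.029, -0.0, 0.016], 0.0], [[-0.035, 0.0, 0.022], 0.0]]
[[[-0.003, -0.0, 0.005], 0.0], [[-0.007, -0.0, 0.01], 0.0], [[-0.007, -0.0, 0.01], 0.0], [[-0.007, -0.0, 0.01], 0.0], [[-0.007, -0.0, 0.01], 0.0]]
```

send_rows([
  [[-0.029,-0.006,0.02],0.005],
  [[-0.057,-0.012,0.039],0.01],
  [[-0.086,-0.017,0.059],0.014],
  [[-0.114,-0.023,0.079],0.019],
  [[-0.114,-0.023,0.079],0.019],
])

```text
clock: 6.48
tool_pos: [0.4753, -0.2526, 0.1403]
orientation: [179.7, 0.1, -91.7]
force: [-1.4, -0.8, -3.0]
opening: 0.0597
gripper_force: 30.0
```

send_rows([
  [[-0.008,0,0],0],
  [[-0.015,0,0],0],
  [[-0.023,0,0],0],
  [[-0.03,0,0],0],
  [[-0.039,0,0],0],
])

```text
clock: 6.9
tool_pos: [0.4784, -0.2248, 0.1448]
orientation: [-179.9, -0.0, -91.7]
force: [-0.9, -4.2, 1.3]
opening: 0.06
gripper_force: 30.0
```

send_rows([
  [[-0.009,0,-0.002],0],
  [[-0.018,0,-0.003],0],
  [[-0.027,0,-0.005],0],
  [[-0.035,0,-0.002],0],
  [[-0.044,0,0.001],0],
])

```text
clock: 7.32
tool_pos: [0.4801, -0.1892, 0.1444]
orientation: [-179.9, -0.0, -91.7]
force: [-0.8, -3.0, 7.1]
opening: 0.0591
gripper_force: 30.0
```

```bash
cat > look.py <<'E'
from h import *
import sys
def look(name,P,r=70):
    out=[]
    for n in('side','scene'):
        s=ctrl.snapshot(n); c=proj(s,P).astype(int); u=np.clip(c[0]-r,0,640-2*r); v=np.clip(c[1]-r,0,480-2*r)
        print(n,u,v); out.append(cv2.resize(s['color'][v:v+2*r,u:u+2*r],(400,400)))
    cv2.imwrite('pics/'+name,np.hstack(out)[:,:,::-1]); o=ctrl.get_obs(); print(o['tool_pos'],o['force'],o['opening'],o['clock'])
look(sys.argv[1],eval(sys.argv[2]),int(sys.argv[3]))
E
python3 look.py t1.png '[.48,-.2,.08]' 60
```

```text
side 318 151
scene 177 179
[ 0.48008185 -0.18857333  0.14405163] [-0.40305729 -2.80240216  4.4076422 ] 0.05921521895444543 7.4167
```

View pics/t1.png

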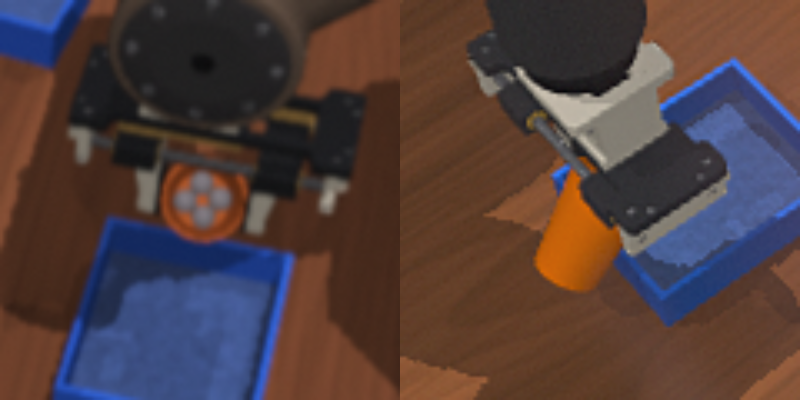

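send_rows([
  [[-0.008,0,0],0],
  [[-0.0165,0,0.002],0],
  [[-0.023,0,0.008],0],
  [[-0.029,0,0.013],0],
  [[-0.0345,0,0.0185],0],
])

```text
clock: 7.83
tool_pos: [0.4811, -0.161, 0.1293]
orientation: [-179.9, 0.0, -91.7]
force: [-0.8, 0.7, 6.6]
opening: 0.0591
gripper_force: 30.0
```

send_rows([
  [[-0.003,0,0.005],0],
  [[-0.0065,0,0.011],0],
  [[-0.009,0,0.016],0],
  [[-0.0115,0,0.022],0],
  [[-0.0125,0,0.027],0],
])

```text
clock: 8.25
tool_pos: [0.4816, -0.1502, 0.1075]
orientation: [-179.8, 0.1, -91.7]
force: [-0.6, 9.2, 7.8]
opening: 0.0595
gripper_force: 30.0
```

send_rows([
  [[0,0,0],0],
  [[0,0,0],0],
  [[0,0,0],0],
  [[0,0,0],0],
  [[0,0,0],0],
])

```text
clock: 8.67
tool_pos: [0.4815, -0.1507, 0.1074]
orientation: [-179.9, 0.1, -91.7]
force: [0.8, 5.6, 5.0]
opening: 0.0591
gripper_force: 30.0
```

```bash
python3 look.py t2.png '[.48,-.15,.05]' 60
```

```text
side 313 174
scene 195 174
[ 0.48149216 -0.15079088  0.10741227] [1.16491447 4.83960932 4.53577443] 0.059544180521243086 8.7667
```

View pics/t2.png

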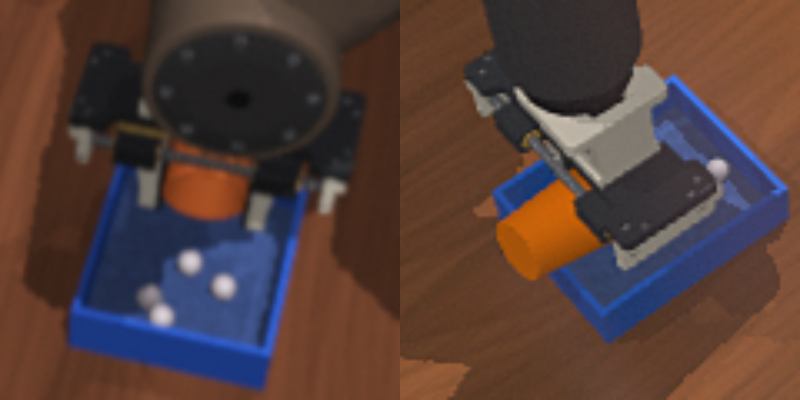

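send_rows([
  [[0,0,-0.02],0],
  [[0,0,-0.045],0],
  [[0,0,-0.07],0],
  [[0,0,-0.09],0],
  [[-0.03,0,-0.1],0],
])

```text
clock: 9.18
tool_pos: [0.4816, -0.129, 0.1885]
orientation: [-179.9, 0.0, -91.8]
force: [1.5, 0.5, -1.5]
opening: 0.0596
gripper_force: 30.0
```

send_rows([
  [[-0.04,0,0],0],
  [[-0.08,0,0],0],
  [[-0.125,0,0],0],
  [[-0.17,0,0],0],
  [[-0.21,0,0],0],
])

```text
clock: 9.6
tool_pos: [0.4855, 0.0423, 0.1868]
orientation: [180.0, 0.0, -91.7]
force: [0.3, 0.0, -1.8]
opening: 0.0596
gripper_force: 30.0
```

send_rows([
  [[-0.01,0,0],0],
  [[-0.02,0,0],0],
  [[-0.02,0,0],0],
  [[-0.02,0,0],0],
  [[-0.02,0,0],0],
])

```text
clock: 10.02
tool_pos: [0.4863, 0.0553, 0.1867]
orientation: [180.0, -0.0, -91.8]
force: [-0.6, 0.2, -1.4]
opening: 0.0589
gripper_force: 30.0
```

```bash
cat > cupfit.py <<'E'
from h import *
def tilted(p,x,t):  # p: pivot y,z, th ; 74mm pivot height on the cup axis
    y,z,th=p; u=np.array([0,-np.sin(th),-np.cos(th)]); n=np.array([0,np.cos(th),-np.sin(th)]); X=np.array([1,0,0]); c=np.array([x,y,z])
    return [c+u*s+r*(np.cos(a)*X+np.sin(a)*n) for s,r in((t,.024),(t-.08,.031)) for a in np.linspace(0,6.28,25)]
def run(t=.074,ahead=.055):
    o=ctrl.get_obs(); P=o['tool_pos']; print(P,o['force'].round(1),o['clock'])
    S=[ctrl.snapshot(n) for n in('scene','side')]; M=[]
    for s in S:
        uv=proj(s,P-[0,.02,ahead]); m=None
        h=cv2.cvtColor(s['color'],cv2.COLOR_RGB2HSV); m=cv2.inRange(h,(5,150,60),(17,255,255))>0
        w=np.zeros_like(m); a,b=uv.astype(int); w[max(0,b-60):b+60,max(0,a-60):a+60]=1; M.append((s,m&(w>0)))
    # visible-only cost: orange px outside model + model px that show bench (brown) : use one-sided plus extent
    from scipy.spatial.distance import cdist
    best=[]
    for th in np.radians(np.arange(-20,131,5)):
        for dz in (-.008,0,.008):
            c=0
            for s,m in M:
                a=sil(s,tilted((P[1],P[2]-ahead+dz,th),P[0],t)); c+=(m&~a).sum()/max(1,m.sum())
                hv=cv2.cvtColor(s['color'],cv2.COLOR_RGB2HSV); bg=((hv[...,1]>90)&~m)  # saturated non-orange = bench/tray
                c+=(a&bg).sum()/a.sum()
            best.append((round(c,3),round(np.degrees(th)),dz))
    print([m.sum() for _,m in M],sorted(best)[:5])
    return S
if __name__=='__main__':
    S=run(); s=S[0]
    cv2.imwrite('pics/c1.png',cv2.resize(s['color'][130:270,220:380],(640,560))[:,:,::-1])
E
python3 cupfit.py
```

```text
[0.4862916  0.05525843 0.18671168] [-0.6  0.2 -1.4] 10.0167
[np.int64(6795), np.int64(7098)] [(np.float64(1.95), -20, -0.008), (np.float64(1.953), -15, -0.008), (np.float64(1.96), 95, 0.008), (np.float64(1.96), 105, 0.008), (np.float64(1.965), 110, 0.008)]
```

View pics/c1.png

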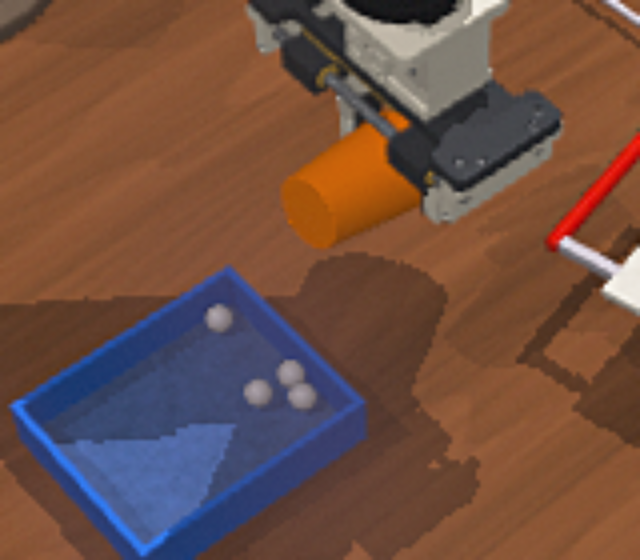

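```bash
python3 - <<'E'
from h import *
s=ctrl.snapshot('scene'); P=ctrl.get_obs()['tool_pos']
for uv in ((308,212),(293,177),(323,247)):
    o,d=ray(s,220+uv[0]/4,130+uv[1]/4); q=o+d*(P[0]-o[0])/d[0]; print(q, (q-P).round(4))
    
for th in (85,90,95,100,105):
  for ah in (.050,.056):
    T=np.radians(th);u=np.array([0,-np.sin(T),-np.cos(T)]);L=.127-ah
    print(th,ah,(proj(s,P-[0,0,ah]+u*L)-[220,130])*4)
E
```

```text
[ 0.48651585 -0.0176081   0.14459431] [ 0.     -0.0727 -0.0423]
[ 0.48651585 -0.02651347  0.18321706] [ 0.     -0.0816 -0.0037]
[ 0.48651585 -0.00812721  0.10347559] [ 0.     -0.0633 -0.0834]
85 0.05 [304.03334442 230.88699021]
85 0.056 [312.09028037 231.43494424]
90 0.05 [303.11113766 224.00746321]
90 0.056 [311.28109182 225.13243254]
95 0.05 [302.93852896 216.54379394]
95 0.056 [311.1582728  218.29967676]
100 0.05 [303.5275853  208.54936332]
100 0.056 [311.73175362 210.98586796]
105 0.05 [304.88374161 200.08386138]
105 0.056 [313.00544524 203.24575946]
```

```bash
python3 - <<'E'
from plan import *
plan([(.486,.053,.104,None),(.486,.050,.102,None)],.03)
import plan as P
class F: 
    @staticmethod
    def get_obs(): return dict(tool_pos=[.486,.050,.102],orientation=[180,0,-91.7])
P.ctrl=F
print('--')
W=[(.0373,.108),(.0312,.1264),(.0205,.1426),(.006,.1555),(-.0112,.1642),(-.0303,.1681),(-.0433,.1679),(-.0497,.167)]
plan([(.486+.03*(y-.05),y,z,None) for y,z in W],.0065)
E
```

```text
[[[0.001, 0.0, 0.035], 0.0], [[0.002, 0.0, 0.069], 0.0], [[0.003, 0.001, 0.104], 0.0], [[0.006, 0.0, 0.106], 0.0], [[0.006, 0.0, 0.106], 0.0]]
--
[[[0.005, 0.0, -0.003], 0.0], [[0.011, 0.0, -0.005], 0.0], [[0.016, 0.0, -0.008], 0.0], [[0.018, 0.0, -0.015], 0.0], [[0.021, 0.0, -0.023], 0.0]]
[[[0.003, 0.0, -0.008], 0.0], [[0.007, 0.0, -0.014], 0.0], [[0.011, 0.0, -0.021], 0.0], [[0.016, 0.0, -0.028], 0.0], [[0.022, 0.0, -0.033], 0.0]]
[[[0.006, 0.0, -0.005], 0.0], [[0.012, 0.0, -0.011], 0.0], [[0.019, 0.0, -0.014], 0.0], [[0.026, 0.0, -0.018], 0.0], [[0.034, 0.0, -0.022], 0.0]]
[[[0.006, 0.0, -0.001], 0.0], [[0.012, 0.0, -0.002], 0.0], [[0.018, 0.0, -0.004], 0.0], [[0.024, 0.0, -0.005], 0.0], [[0.029, 0.0, -0.005], 0.0]]
[[[0.005, 0.0, 0.0], 0.0], [[0.011, 0.0, 0.0], 0.0], [[0.019, 0.0, 0.001], 0.0], [[0.019, 0.0, 0.001], 0.0], [[0.019, 0.0, 0.001], 0.0]]
```

Running the approach and the first part of the righting path, then a check.

send_rows([
  [[0.001,0,0.035],0],
  [[0.002,0,0.069],0],
  [[0.003,0,0.1],0],
  [[0.006,0,0.106],0],
  [[0.006,0,0.106],0],
])

```text
clock: 10.58
tool_pos: [0.4854, 0.0499, 0.1008]
orientation: [179.8, -0.1, -91.8]
force: [0.4, -0.2, -1.0]
opening: 0.0592
gripper_force: 30.0
```

send_rows([
  [[0.005,0,-0.003],0],
  [[0.011,0,-0.005],0],
  [[0.016,0,-0.008],0],
  [[0.018,0,-0.015],0],
  [[0.021,0,-0.023],0],
])

```text
clock: 11.0
tool_pos: [0.4862, 0.0341, 0.1218]
orientation: [-179.9, 0.0, -91.7]
force: [-0.4, -0.1, -0.5]
opening: 0.0594
gripper_force: 30.0
```

send_rows([
  [[0.003,0,-0.008],0],
  [[0.007,0,-0.014],0],
  [[0.011,0,-0.021],0],
  [[0.016,0,-0.028],0],
  [[0.022,0,-0.033],0],
])

```text
clock: 11.42
tool_pos: [0.4856, 0.0166, 0.1478]
orientation: [-180.0, 0.0, -91.7]
force: [0.3, 0.3, -0.2]
opening: 0.0592
gripper_force: 30.0
```

```bash
python3 look.py r1.png '[.486,-.01,.08]' 55
```

```text
side 307 216
scene 245 142
[0.4856727  0.01635661 0.14772143] [ 0.56672065 -0.42329728 -1.10461311] 0.059253530553577544 11.5167
```

View pics/r1.png

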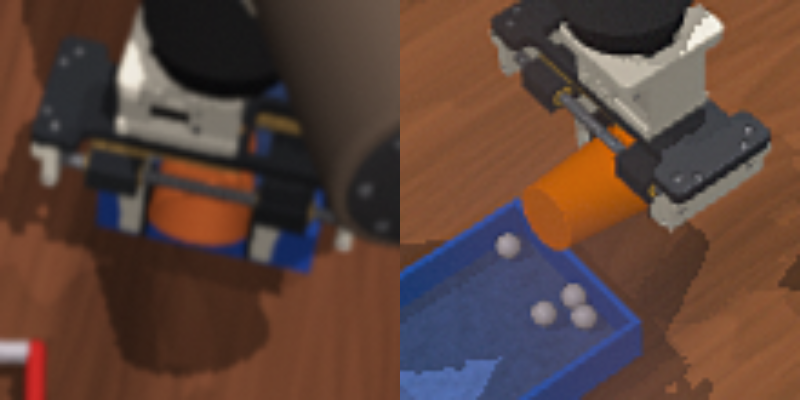

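```bash
python3 - <<'E'
from plan import *
plan([(.4865,.056,.140,None),(.4865,.056,.094,None)],.025)
import plan as P
class F: 
    @staticmethod
    def get_obs(): return dict(tool_pos=[.4865,.056,.094],orientation=[180,0,-91.7])
P.ctrl=F
print('--')
plan([(.4865,.036,.094,None)],.004)
E
```

```text
[[[-0.025, 0.0, 0.005], 0.0], [[-0.05, 0.0, 0.01], 0.0], [[-0.05, 0.0, 0.038], 0.0], [[-0.05, 0.0, 0.067], 0.0], [[-0.05, 0.0, 0.067], 0.0]]
--
[[[0.004, -0.0, -0.0], 0.0], [[0.008, -0.0, -0.0], 0.0], [[0.012, -0.0, -0.0], 0.0], [[0.017, -0.0, -0.0], 0.0], [[0.021, -0.001, -0.0], 0.0]]
[[[0.004, -0.0, -0.0], 0.0], [[0.004, -0.0, -0.0], 0.0], [[0.004, -0.0, -0.0], 0.0], [[0.004, -0.0, -0.0], 0.0], [[0.004, -0.0, -0.0], 0.0]]
```

send_rows([
  [[-0.025,0,0.005],0],
  [[-0.05,0,0.01],0],
  [[-0.05,0,0.038],0],
  [[-0.05,0,0.067],0],
  [[-0.05,0,0.067],0],
])

```text
clock: 11.93
tool_pos: [0.4844, 0.0561, 0.0898]
orientation: [179.7, -0.1, -91.7]
force: [-1.4, 0.1, -2.0]
opening: 0.0592
gripper_force: 30.0
```

send_rows([
  [[0.003,0,0],0],
  [[0.006,0,0],0],
  [[0.01,0,0],0],
  [[0.015,0,0],0],
  [[0.021,0,0],0],
])

```text
clock: 12.35
tool_pos: [0.4894, 0.0434, 0.0954]
orientation: [-179.5, 0.4, -91.8]
force: [-1.8, 35.4, 3.3]
opening: 0.0594
gripper_force: 30.0
```

send_rows([
  [[0.002,0,0],0],
  [[0.004,0,0],0],
  [[0.004,0,0],0],
  [[0.004,0,0],0],
  [[0.004,0,0],0],
])

```text
clock: 12.77
tool_pos: [0.4914, 0.0422, 0.0964]
orientation: [-179.3, 0.6, -91.6]
force: [-1.5, 28.3, 3.3]
opening: 0.0596
gripper_force: 30.0
```

send_rows([
  [[0,0,-0.003],0],
  [[0,0,-0.006],0],
  [[0,0,-0.009],0],
  [[0,0,-0.012],0],
  [[0,0,-0.015],0],
])

```text
clock: 13.18
tool_pos: [0.4894, 0.0393, 0.1077]
orientation: [-179.5, 0.3, -91.6]
force: [2.7, 8.3, -1.1]
opening: 0.0594
gripper_force: 30.0
```

```bash
cat > base.py <<'E'
from h import *
s=ctrl.snapshot('scene'); o=ctrl.get_obs(); P=o['tool_pos']; print(P.round(4),o['force'].round(1),o['clock'])
h=cv2.cvtColor(s['color'],cv2.COLOR_RGB2HSV); m=cv2.inRange(h,(8,215,100),(17,255,255))
a,b=proj(s,P-[0,.03,.05]).astype(int); w=np.zeros_like(m); w[b-45:b+45,a-45:a+45]=1; m*=w
n,l,st,ce=cv2.connectedComponentsWithStats(m); i=1+np.argmax(st[1:,4]); m=l==i; print(st[i],ce[i].round(1))
# coverage of visible orange by model for each tilt, and left/bottom extremes
L=.073; ah=.054; ys,xs=np.nonzero(m)
d=np.array([-.8,.6]); 
for th in range(0,121,10):
    T=np.radians(th); u=np.array([0,-np.sin(T),-np.cos(T)]); nn=np.array([0,np.cos(T),-np.sin(T)]); X=np.array([1.,0,0]); c=P-[0,0,ah]
    Q=[c+u*t+r*(np.cos(q)*X+np.sin(q)*nn) for t,r in((L,.024),(L-.08,.031)) for q in np.linspace(0,6.28,25)]
    k=sil(s,Q); ky,kx=np.nonzero(k); print(th,'out',(m&~k).sum(),'ext model',kx.min(),ky.max(),(ky-kx).max(),'mask',xs.min(),ys.max(),(ys-xs).max())
cv2.imwrite('pics/base.png',np.hstack([cv2.resize(s['color'][b-45:b+45,a-45:a+45],(400,400)),cv2.cvtColor(cv2.resize(m[b-45:b+45,a-45:a+45].astype(np.uint8)*255,(400,400)),8)])[:,:,::-1])
E
python3 base.py
```

```text
[0.4894 0.0391 0.1081] [ 3.  10.4 -0.6] 13.2333
[291 187  30  25 388] [305.4 200.1]
0 out 177 ext model 304 219 -93 mask 291 211 -89
10 out 157 ext model 304 221 -88 mask 291 211 -89
20 out 141 ext model 301 222 -84 mask 291 211 -89
30 out 116 ext model 298 223 -81 mask 291 211 -89
40 out 94 ext model 295 223 -80 mask 291 211 -89
50 out 81 ext model 293 223 -79 mask 291 211 -89
60 out 63 ext model 291 223 -80 mask 291 211 -89
70 out 38 ext model 290 222 -80 mask 291 211 -89
80 out 32 ext model 289 220 -79 mask 291 211 -89
90 out 0 ext model 288 218 -79 mask 291 211 -89
100 out 0 ext model 288 216 -80 mask 291 211 -89
110 out 1 ext model 289 212 -83 mask 291 211 -89
120 out 14 ext model 290 209 -86 mask 291 211 -89
```

```bash
cat > asc.py <<'E'
from h import *
import sys
n=sys.argv[1]; off=eval(sys.argv[2]) if len(sys.argv)>2 else [0,.03,.06]; r=int(sys.argv[3]) if len(sys.argv)>3 else 28
s=ctrl.snapshot(n); o=ctrl.get_obs(); P=o['tool_pos']; print(P.round(4),o['force'].round(1),o['clock'])
h=cv2.cvtColor(s['color'],cv2.COLOR_RGB2HSV).astype(int); a,b=proj(s,P-off).astype(int); print('u0',a-r,'v0',b-r)
for v in range(b-r,b+r):
    t=''
    for u in range(a-r,a+r):
        H,S,V=h[v,u]
        t+= ('O' if V>170 else 'o') if (S>205 and 5<=H<=18 and V>110) else 'B' if 100<H<130 and S>90 else '#' if V<70 and S<110 else 'w' if S<80 else '.'
    print(t)
for p in ([P[0],-.0357,.04],):
    print('wall top',proj(s,p).round(1))
E
python3 asc.py scene
```

```text
[0.4894 0.0391 0.1079] [ 2.7 11.1  0. ] 13.2833
u0 279 v0 174
...........#######....######wwwwwwwwwwwwwwwwwwwwwwwwwwww
............######.www##ww.##wwwwwwwwwwwwwwwwwwwwwwwwwww
.............####..wwwwwwww.##wwwwwwwwwwwwwwwwwwwwwwwwww
..............###...wwwwwwwww##wwwwwwwwwwwwwwwwwwwwwwwww
...............###...wwwwwwwww##wwwwwwwwwwwwwwwwwwwwwwww
.................#....wwwwww#####wwwwwwwwwwwwwwwwwwwwww#
.......................wwww########wwwwwwwwwwwwwwwwwww##
.......................wwwww#######wwwwwwwwwwwwwwwww####
.......................wwwwww###..###wwwwwwwwwwwwww#####
.......................wwwwwwww.oo.###wwwwwwwwwww#######
.......................wwww#wwwwooOO.##wwwwwwwww########
.......................wwww##wwww.OOO.B#wwwwww#######www
........................www#.wwwwwoOOOo##wwww#######wwww
........................www.OO.wwww.OOO.##w#########wwww
........................w..OOOO.wwwwoO.###########wwwwww
..........................OOOOOO.wwww##########wwwwwwwww
........................oOOOOOOOO.ww##########wwwwwwwwww
.......................oOOOOOOOOOOw############wwwwwwwww
............
[... 1476 characters left out ...]
.B..BBBBBBBBBB....................................
BBB.BBB..BBBBBBBBBBBB...................................
BBBBBBBBB.BwwwwwBBBBBB..................................
BBBBBBBB.B.wwwwwwBBBBBBw................................
BBBBBBBBBBwwwwwwwBBBBBBB................................
BBBBBBBBBBwwwwwwwwBBBBBBBw..............................
BBBBBw.BBBwwwwwwwBBBBBBBBB..............................
BBBwwwwwBB.wwwwwwwBBBBBBBBB.............................
BBwwwwwwwBBwwwwwwwwBBBBBBBBB............................
BBwwwwwwww.BBwwwwwwwBBBBBBBBB...........................
BBwwwwwwwwBBBwwwwwwwwBBBBBBBBB..........................
BBwwwwwww...Bwwwwwwww.BBBBBBBBB.........................
wall top [294.2 213.9]
```

send_rows([
  [[-0.012,0,0],0],
  [[-0.018,0,-0.008],0],
  [[-0.018,0,-0.018],0],
  [[-0.018,0,-0.0265],0],
  [[-0.018,0,-0.0265],0],
])

```text
clock: 13.7
tool_pos: [0.487, 0.0513, 0.1284]
orientation: [-179.9, 0.0, -91.7]
force: [0.3, 0.5, -1.2]
opening: 0.0592
gripper_force: 30.0
```

```bash
python3 asc.py scene; python3 asc.py side '[0,.0,.06]' 24
```

```text
[0.4868 0.0512 0.1276] [ 0.6 -0.5 -0.7] 13.75
u0 282 v0 166
............######..ww##w.###wwwwwwwwwwwwwwwwwwwwwwwwwww
.............####..www##ww..##wwwwwwwwwwwwwwwwwwwwwwwwww
..............###..wwwwwwwww.##wwwwwwwwwwwwwwwwwwwwwwwww
...............###..wwwwwwwww.##wwwwwwwwwwwwwwwwwwwwwwww
................#B...wwwwwwww.###wwwwwwwwwwwwwwwwwwwwwww
......................wwwwww######wwwwwwwwwwwwwwwwwwww##
......................wwwwww####.###wwwwwwwwwwwwwwwww###
.......................wwwwww####.#B#wwwwwwwwwwwwww#####
.......................wwwwwww#B.Oo#B#wwwwwwwwwwww######
.......................www#wwww.oOOo.B#wwwwwwwww########
.......................wwww#wwww.oOOO.B#wwwwwww#########
.......................wwww#.wwww.OOOO.B#wwww#########ww
.......................wwww.oowwwwwOOOOo##ww#######wwwww
.......................www.OOOo.www..Oow##########www#ww
.......................ww.OOOOOO.wwww.w##########wwwwwww
.........................OOOOOOOO.ww############wwwwwwww
.......................oOOOOOOOOOO.############wwwwwwwww
......................OOOOOOOOOOOO.############wwwwwwwww
..............
[... 3908 characters left out ...]
........................................
................................................
................................................
................................................
................................................
................................................
................................................
................................................
................................................
................................................
................................................
................................................
................................................
................................................
wall top [362.7 273.6]
```

send_rows([
  [[0,0,0.007],0],
  [[0,0,0.014],0],
  [[0.006,0,0.014],0],
  [[0.014,0,0.013],0],
  [[0.022,0,0.011],0],
])

```text
clock: 14.22
tool_pos: [0.4856, 0.0329, 0.1172]
orientation: [179.9, -0.0, -91.7]
force: [-0.8, 0.6, -1.1]
opening: 0.0594
gripper_force: 30.0
```

send_rows([
  [[0.001,0,-0.003],0],
  [[0.002,0,-0.006],0],
  [[0.0035,0,-0.009],0],
  [[0.005,0,-0.012],0],
  [[0.0065,0,-0.0145],0],
])

```text
clock: 14.63
tool_pos: [0.4859, 0.0284, 0.1299]
orientation: [-180.0, 0.0, -91.7]
force: [0.3, -0.1, -1.3]
opening: 0.0595
gripper_force: 30.0
```

send_rows([
  [[0.002,0,-0.003],0],
  [[0.004,0,-0.006],0],
  [[0.0055,0,-0.008],0],
  [[0.007,0,-0.0105],0],
  [[0.009,0,-0.013],0],
])

```text
clock: 15.05
tool_pos: [0.4855, 0.0211, 0.1399]
orientation: [180.0, -0.0, -91.7]
force: [0.0, 0.3, -1.0]
opening: 0.0594
gripper_force: 30.0
```

```bash
python3 asc.py scene '[0,.03,.06]' 24
```

```text
[0.4857 0.021  0.1403] [ 0.1 -1.  -1.4] 15.1
u0 276 v0 173
............#....wwwwwwww#.##wwwwwwwwwwwwwwwwwww
..................wwwww####.##wwwwwwwwwwwwwwwwww
...................wwwww#######wwwwwwwwwwwwwwwww
...................wwwwww#######wwwwwwwwwwwwwww#
...................wwwwwww##.o.##wwwwwwwwwwwww##
...................wwwwwwww.ooO.###wwwwwwwww####
...................wwww#wwww.oOOO#B#wwwwwww#####
...................wwww##wwww.OOOO###wwww#######
...................wwww#o.wwww.OOOO.##ww########
....................ww.OOO.wwww.OOo###########ww
....................w.OOOOOOwwww..w##########www
.....................OOOOOOOOwww############wwww
...................oOOOOOOOOOOw############wwwww
..................oOOOOOOOOOO.#############wwwww
.................OOOOOOOOOOOO.#############wwwww
................OOOOOOOOOOOOOO############wwwwww
...............OOOOOOOOOOOOOOO###########wwwwwww
.............oOOOOOOOOOOOOOOOO##########wwwwww##
............oOOOOOOOOOOOOOOOOO.##########wwww##w
...........OOOOOOOOOOOOOOOOOOOO.##########www#ww
..........OOOOOOOOOOOOOOOOOOOOOO.#######.##wwwww
.........OOO
[... 633 characters left out ...]
B.o......o..............................
www.BBBBB..o....................................
wwwwwBBBBBw.o...................................
www.wwBBBBBw.o..................................
ww...w.BBBBB...o................................
w...w...BBBBBBw.................................
..wBBB...BBBBBBBBB..............................
BBBB.BBB..BBBBBBBBBw............................
BBBBBBB.B..BBBBBBBBBw...........................
BBBBB.......BBBBBBBBBw..........................
BBBBB.B......BBBBBBBBBw.........................
BBB...BBBBB.B.BBBBBBBBB.........................
BBBB.BB.BB.BB.BBBBBBBBBB........................
BBB.BBBBBBBBBBwwwwwBBBBBB.......................
wall top [293.2 213. ]
```

```bash
cat > wasc.py <<'E'
from h import *
s=ctrl.snapshot('wrist'); o=ctrl.get_obs(); P=o['tool_pos']; print(P.round(4),(-cam(s)[1].T@cam(s)[2]-P).round(4), cam(s)[0])
im=cv2.resize(s['color'],(107,80),interpolation=cv2.INTER_AREA); h=cv2.cvtColor(im,cv2.COLOR_RGB2HSV).astype(int)
for v in range(0,62):
    print(''.join(('O' if V>170 else 'o') if (S>215 and 5<=H<=20 and V>110) else 'B' if 100<H<130 and S>90 else '#' if V<70 and S<110 else 'w' if S<80 else '.' for H,S,V in h[v,20:87]))
for th in (75,80,85,90,95,100,105):
    T=np.radians(th); u=np.array([0,-np.sin(T),-np.cos(T)]); n=np.array([0,np.cos(T),-np.sin(T)]); c=P-[0,0,.054]
    print(th,'base up',(proj(s,c+.075*u-.024*n)/6).round(1),'low',(proj(s,c+.075*u+.024*n)/6).round(1),'ctr sideways',(proj(s,c+.075*u+[.024,0,0])/6).round(1))
E
python3 wasc.py
```

```text
[0.4857 0.0211 0.1401] [-0.0029 -0.0709  0.0926] 349.156274538635
.........wBBBBBBBBBBBBBBBBBBBBBBBBBBBBBBBBBBBBBBBBBBBBBBBw.........
.........wBBBBBBBBBBBBBBBBBBBBBBBBBBBBBBBBBBBBBBBBBBBBBBB..........
..........BBBBBBBBBBBBBBBBBBBBBBBBBBBBBBBBBBBBBBBBBBBBBBB..........
..........BBBBBBBBBBBBBBBBBBBBBBBBBBBBBBBBBBBBBBBBBBBBBBB..........
..........BBBBBBBBBBBBBBBBBBBBBBBBBBBBBBBBBBBBBBBBBBBBBBB..........
..........BBBBBBBBBBBBBBBBBBBBBBBBBBBBBBBBBBBBBBBBBBBBBBB..........
..........BBBBBBBBBBBBBBBBBBBBBBBBBBBBBBBBBBBBBBBBBBBBBBB..........
..........BBBBBBBBBBBBBBBBBBBBBBBBBBBBBBBBBBBBBBBBBBBBBBB..........
..........BBBBBBBBBBBBBBBBBBBBBBBBBBBBBBBBBBBBBBBBBBBBBBB..........
..........BBBBBBBBBBBBBBBBBBBBBBBBBBBBBBBBBBBBBBBBBBBBBBB..........
..........BBBBBBBBBBBBBBBBBBBBBBBBBBBBBBBBBBBBBBBBBBBBBBw..........
..........BBBBBBBBBBBBBBBBBBBBBBBBBBBBBBBBBBBBBBBBBBBBBBw..........
..........wBBBBBBBBBBBBBBBBBBBBBBBBBBBBBBBBBBBBBBBBBBBBBw..........
..........wBBBBBBBBBBBBBBBBBBBBBBBBBBBBBBBBBBBBBBBBBBBBB...........
..........wBBBBBBBBBBBBBBBBBBwwwwBBBBBBBBBBBBBBBBBBBBBBB...........
...........BBB
[... 2931 characters left out ...]
.....OOOOOOOOOOOOOO.......##wwww###.##########
##############wwwww##.........OOOOOO...........##wwww##############
###############wwww#...........................#wwwww####..........
###############ww..................................................
75 base up [52.1 20. ] low [52.6 24.9] ctr sideways [43.7 23.1]
80 base up [52.1 20.1] low [52.5 23.8] ctr sideways [43.3 22.5]
85 base up [52.  20.5] low [52.5 22.8] ctr sideways [42.8 22.1]
90 base up [52.  21.3] low [52.4 21.9] ctr sideways [42.3 22. ]
95 base up [52.  22.5] low [52.3 21.1] ctr sideways [41.8 22. ]
100 base up [51.9 24.1] low [52.3 20.5] ctr sideways [41.3 22.4]
105 base up [51.9 26.2] low [52.2 20.1] ctr sideways [40.7 23. ]
```

```bash
cat > wfit.py <<'E'
from h import *
def wfit():
    s=ctrl.snapshot('wrist'); o=ctrl.get_obs(); P=o['tool_pos']
    h=cv2.cvtColor(cv2.GaussianBlur(s['color'],(5,5),0),cv2.COLOR_RGB2HSV); m=cv2.inRange(h,(4,200,110),(20,255,255)); m[:,:240]=0;m[:,420:]=0; m[285:]=0
    n,l,st,_=cv2.connectedComponentsWithStats(m); m=l==1+np.argmax(st[1:,4]); cut=np.arange(480)[:,None]<285
    res=[]
    for ah in (.048,.051,.054,.057,.060):
      for L in (.070,.073,.076):
        for th in np.arange(-10,126,2.5):
          T=np.radians(th); u=np.array([0,-np.sin(T),-np.cos(T)]); nn=np.array([0,np.cos(T),-np.sin(T)]); c=P-[0,0,ah]
          r=np.arange(0,6.3,.25)
          a=sil(s,[c+u*t+q*(np.cos(k)*np.array([1,0,0])+np.sin(k)*nn) for t,q in((L,.024),(L-.08,.031)) for k in r])&cut
          res.append((round(1-(a&m).sum()/(a|m).sum(),4),float(th),ah,L))
    res.sort(); print(P.round(4),o['force'].round(1),o['clock'],m.sum()); print(*res[:6],sep='\n')
if __name__=='__main__': wfit()
E
python3 wfit.py
```

```text
[0.4856 0.0212 0.1399] [ 0.8 -0.3 -1.3] 15.2 20159
(np.float64(0.0179), 87.5, 0.048, 0.073)
(np.float64(0.0246), 95.0, 0.051, 0.073)
(np.float64(0.0256), 95.0, 0.054, 0.073)
(np.float64(0.0277), 92.5, 0.051, 0.073)
(np.float64(0.0285), 97.5, 0.054, 0.073)
(np.float64(0.0294), 90.0, 0.048, 0.073)
```

send_rows([
  [[-0.02,0,0],0],
  [[-0.039,0,0],0],
  [[-0.039,0,0.025],0],
  [[-0.039,0,0.05],0],
  [[-0.039,0,0.05],0],
])

```text
clock: 15.62
tool_pos: [0.4846, 0.0519, 0.0969]
orientation: [179.7, -0.1, -91.7]
force: [-1.2, -0.2, -0.6]
opening: 0.0592
gripper_force: 30.0
```

send_rows([
  [[0.004,0,0],0],
  [[0.008,0,0],0],
  [[0.012,0,0],0],
  [[0.016,0,0],0],
  [[0.018,0,0],0],
])

```text
clock: 16.03
tool_pos: [0.4873, 0.0395, 0.101]
orientation: [-179.8, 0.2, -91.8]
force: [-5.3, 20.4, 3.1]
opening: 0.0593
gripper_force: 30.0
```

send_rows([
  [[0.001,0,0],0],
  [[0.002,0,-0.001],0],
  [[0.003,0,-0.002],0],
  [[0.003,0,-0.003],0],
  [[0.003,0,-0.004],0],
])

```text
clock: 16.45
tool_pos: [0.4879, 0.0382, 0.1045]
orientation: [-179.7, 0.3, -91.8]
force: [-0.9, 14.0, 0.4]
opening: 0.0594
gripper_force: 30.0
```

```bash
python3 wfit.py
```

```text
[0.4879 0.0381 0.1046] [-1.6 16.6 -0.2] 16.5 19921
(np.float64(0.041), 87.5, 0.054, 0.073)
(np.float64(0.0419), 92.5, 0.051, 0.073)
(np.float64(0.042), 95.0, 0.057, 0.073)
(np.float64(0.0428), 90.0, 0.054, 0.073)
(np.float64(0.0428), 92.5, 0.054, 0.073)
(np.float64(0.0433), 92.5, 0.057, 0.073)
```

send_rows([
  [[0.002,0,-0.001],0],
  [[0.004,0,-0.002],0],
  [[0.006,0,-0.003],0],
  [[0.008,0,-0.004],0],
  [[0.009,0,-0.005],0],
])

```text
clock: 16.92
tool_pos: [0.49, 0.0338, 0.1098]
orientation: [-179.4, 0.6, -91.7]
force: [-6.5, 35.1, 8.0]
opening: 0.0596
gripper_force: 30.0
```

send_rows([
  [[0.001,0,-0.001],0],
  [[0.002,0,-0.002],0],
  [[0.002,0,-0.003],0],
  [[0.002,0,-0.004],0],
  [[0.002,0,-0.005],0],
])

```text
clock: 17.33
tool_pos: [0.4901, 0.0312, 0.1139]
orientation: [-179.4, 0.4, -91.6]
force: [-2.1, 22.5, 4.7]
opening: 0.0593
gripper_force: 29.6
```

```bash
python3 wfit.py
```

```text
[0.4901 0.031  0.114 ] [-1.9 22.7  6.2] 17.3833 18174
(np.float64(0.0823), 85.0, 0.06, 0.07)
(np.float64(0.0828), 85.0, 0.057, 0.07)
(np.float64(0.084), 62.5, 0.048, 0.07)
(np.float64(0.0846), 65.0, 0.051, 0.07)
(np.float64(0.0849), 85.0, 0.054, 0.07)
(np.float64(0.0854), 95.0, 0.06, 0.07)
```

send_rows([
  [[0,0,-0.003],0],
  [[0,0,-0.006],0],
  [[0.001,0,-0.009],0],
  [[0.002,0,-0.012],0],
  [[0.003,0,-0.014],0],
])

```text
clock: 17.8
tool_pos: [0.4883, 0.0258, 0.1243]
orientation: [-179.6, 0.2, -91.6]
force: [2.0, 6.0, 0.5]
opening: 0.0591
gripper_force: 30.0
```

```bash
python3 wfit.py; python3 wasc.py | head -62 | cut -c10-60
```

```text
[0.4883 0.0257 0.1244] [2.  6.1 0.6] 17.85 16937
(np.float64(0.0571), 60.0, 0.048, 0.07)
(np.float64(0.0586), 60.0, 0.051, 0.07)
(np.float64(0.0591), 57.5, 0.048, 0.07)
(np.float64(0.0619), 62.5, 0.054, 0.07)
(np.float64(0.0623), 62.5, 0.051, 0.07)
(np.float64(0.0644), 57.5, 0.051, 0.07)
.0258 0.1243] [-0.0034 -0.0712  0.0923] 349.1562745
BBBBBBBBBBBBBBBBBBBBBBBBBBBBBBBBBBBBBBBBBBBBBBBBBBB
BBBBBBBBBBBBBBBBBBBBBBBBBBBBBBBBBBBBBBBBBBBBBBBBBBB
BBBBBBBBBBBBBBBBBBBBBBBBBBBBBBBBBBBBBBBBBBBBBBBBBBB
BBBBBBBBBBBBBBBBBBBBBBBBBBBBBBBBBBBBBBBBBBBBBBBBBBB
BBBBBBBBBBBBBBBBBBBBBBBBBBBBBBBBBBBBBBBBBBBBBBBBBBB
BBBBBBBBBBBBBBBBBBBBBBBBBBBBBBBBBBBBBBBBBBBBBBBBBBB
BBBBBBBBBBBBBBBBBBBBBBBBBBBBBBBBBBBBBBBBBBBBBBBBBBB
BBBBBBBBBBBBBBBBBBBBBBBBBBBBBBBBBBBBBBBBBBBBBBBBBBB
BBBBBBBBBBBBBBBBBBBBBBBBBBBBBBBBBBBBBBBBBBBBBBBBBBB
BBBBBBBBBBBBBBBBBBBBBBBBBBBBBBBBBBBBBBBBBBBBBBBBBBB
BBBBBBBBBBBBBBBBBBBBBBBBBBBBBBBBBBBBBBBBBBBBBBBBBBB
wBBBBBBBBBBBBBBBBBBBBwwwBBBBBBBBBBBBBBBBBBBBBBBBBBB
wBBBBBBBBBBBBBBBBBBBwwwwwBBBBBBBBBBBBBBBBBBBBBBBBBw
wBBBBBBBBBBBBBBBBBBBwwwwwBBBBBBBBBBBBBBBBBBBBBBBBBw
.BBBBBBBBBBBBBBBBBBBwwwwwBBBBBB
[... 1712 characters left out ...]
OOOOOOOOo#wwwww...######
##....wwwwww#.OOOOOOOOOOOOOOOOOOOOOO##wwwww.....###
#....wwwwww##.OOOOOOOOOOOOOOOOOOOOOO##wwwwww....###
#...wwwwwww##.......................###wwwwww....##
..wwwwwwwwwwwwwwwwwwwwwwwwwwwwwwwwwwwwwwwwwwwww..##
..wwwwwwwwwwwwwwwwwwwwwwwwwwwwwwwwwwwwwwwwwwwww..##
..wwwwwwwwwwwwwwwwwwwwwwwwwwwwwwwwwwwwwwwwwwwww..##
..wwwwwwwwwwwwwwwwwwwwwwwwwwwwwwwwwwwwwwwwwwwww..##
..wwwwwwwwwwwwwwwwwwwwwwwwwwwwwwwwwwwwwwwwwwwww..##
....#wwwww###..OOOOOOOOOOOOOOOOOOO...###wwww#....##
#...#wwwww##.......OOOOOOOOOOOO......###wwww##...##
#..##wwwww##..........................##wwww###.###
#####wwwww##..........................##wwww#######
######wwww#...........................#wwwww###....
```

send_rows([
  [[0.001,0,-0.003],0],
  [[0.003,0,-0.006],0],
  [[0.0045,0,-0.009],0],
  [[0.006,0,-0.011],0],
  [[0.008,0,-0.0125],0],
])

```text
clock: 18.32
tool_pos: [0.487, 0.0189, 0.1336]
orientation: [-179.8, 0.1, -91.7]
force: [-0.3, 8.5, 4.5]
opening: 0.0592
gripper_force: 30.0
```

send_rows([
  [[0.003,0,-0.003],0],
  [[0.006,0,-0.006],0],
  [[0.009,0,-0.009],0],
  [[0.0125,0,-0.012],0],
  [[0.0165,0,-0.015],0],
])

```text
clock: 18.73
tool_pos: [0.4864, 0.0053, 0.1455]
orientation: [-179.8, 0.1, -91.7]
force: [2.3, 4.4, 2.3]
opening: 0.0587
gripper_force: 30.0
```

```bash
python3 wfit.py
```

```text
[0.4864 0.0049 0.1458] [1.4 3.9 3.6] 18.7833 12918
(np.float64(0.0473), 37.5, 0.051, 0.07)
(np.float64(0.0486), 37.5, 0.048, 0.07)
(np.float64(0.0488), 40.0, 0.054, 0.07)
(np.float64(0.0491), 37.5, 0.054, 0.07)
(np.float64(0.0502), 37.5, 0.057, 0.07)
(np.float64(0.0503), 40.0, 0.057, 0.07)
```

send_rows([
  [[0.004,0,-0.003],0],
  [[0.008,0,-0.005],0],
  [[0.012,0,-0.007],0],
  [[0.016,0,-0.009],0],
  [[0.02,0,-0.01],0],
])

```text
clock: 19.2
tool_pos: [0.486, -0.0107, 0.1537]
orientation: [-179.8, 0.1, -91.7]
force: [-0.5, 6.2, 10.5]
opening: 0.0584
gripper_force: 30.0
```

send_rows([
  [[0.004,0,-0.001],0],
  [[0.009,0,-0.003],0],
  [[0.013,0,-0.004],0],
  [[0.017,0,-0.004],0],
  [[0.022,0,-0.005],0],
])

```text
clock: 19.62
tool_pos: [0.4857, -0.0285, 0.1581]
orientation: [-179.8, 0.1, -91.7]
force: [1.7, 2.7, 9.7]
opening: 0.0588
gripper_force: 30.0
```

send_rows([
  [[0.004,0,0],0],
  [[0.008,0,0],0],
  [[0.012,0,0],0],
  [[0.016,0,0.001],0],
  [[0.02,0,0.001],0],
])

```text
clock: 20.03
tool_pos: [0.4857, -0.045, 0.1581]
orientation: [-179.7, 0.0, -91.6]
force: [0.7, 1.5, 15.4]
opening: 0.0586
gripper_force: 30.0
```

```bash
python3 wfit.py
```

```text
[ 0.4856 -0.0454  0.1581] [ 0.3 -1.  18.2] 20.0833 4943
(np.float64(0.1566), 0.0, 0.048, 0.07)
(np.float64(0.1626), -2.5, 0.048, 0.076)
(np.float64(0.1645), -2.5, 0.051, 0.073)
(np.float64(0.1656), -2.5, 0.051, 0.07)
(np.float64(0.1657), -2.5, 0.051, 0.076)
(np.float64(0.166), -2.5, 0.054, 0.073)
```

send_rows([
  [[0,0,-0.01],0],
  [[-0.005,0,-0.025],0],
  [[-0.03,0,-0.03],0],
  [[-0.06,0,-0.03],0],
  [[-0.09,0,-0.03],0],
])

```text
clock: 20.5
tool_pos: [0.4848, 0.027, 0.1796]
orientation: [179.9, -0.0, -91.8]
force: [-0.3, 0.1, -2.1]
opening: 0.0587
gripper_force: 30.0
```

send_rows([
  [[-0.003,0,0.01],0],
  [[-0.003,0,0.025],0],
  [[-0.003,0,0.04],0],
  [[-0.003,0,0.055],0],
  [[-0.003,0,0.06],0],
])

```text
clock: 20.92
tool_pos: [0.484, 0.0286, 0.1295]
orientation: [179.8, -0.1, -91.7]
force: [0.1, -0.4, -1.3]
opening: 0.059
gripper_force: 30.0
```

send_rows([
  [[0,0,0.003],0],
  [[0,0,0.006],0],
  [[0,0,0.009],0],
  [[0,0,0.012],0],
  [[0,0,0.012],0],
])

```text
clock: 21.33
tool_pos: [0.4857, 0.0295, 0.1217]
orientation: [180.0, 0.0, -91.7]
force: [-0.1, -0.1, -0.4]
opening: 0.0588
gripper_force: 30.0
```

send_rows([
  [[0,0,0.001],0],
  [[0,0,0.002],0],
  [[0,0,0.003],0],
  [[0,0,0.004],0],
  [[0,0,0.005],0],
])

```text
clock: 21.75
tool_pos: [0.4866, 0.0294, 0.1202]
orientation: [-179.9, -0.0, -91.6]
force: [-7.3, -3.0, 31.7]
opening: 0.059
gripper_force: 30.0
```

send_rows([
  [[0,0,0.001],0],
  [[0,0,0.002],0],
  [[0,0,0.003],0],
  [[0,0,0.003],0],
  [[0,0,0.003],0],
])

```text
clock: 22.17
tool_pos: [0.4886, 0.0301, 0.1191]
orientation: [-179.6, 0.1, -91.6]
force: [-3.5, -3.2, 30.5]
opening: 0.0591
gripper_force: 30.0
```

```bash
python3 asc.py side '[0,0,.06]' 30
```

```text
[0.4886 0.0301 0.1191] [-3.6 -2.9 30.8] 22.2167
u0 327 v0 261
#########wwwwwwwwwww########wwwwwwwwwwwwwww####.......######
########wwwwwwwwwwwwwwwww###wwwwwwwwwwwwwww####............#
########wwwwwwwwwwwwwwwwwwwwwwwwwwwwwwwwwww####.............
########wwwwwwwwwwwwwwwwwwwwwwwwwwwwwwwwwww########.........
########wwwwwwwwwwwwwwwwwwwwwwwwwwwwwwwwwww###BBB####.......
#########wwwwwwwwwwwwwwwwwwwwwwwwwwwwwwwwww##BBBBBB#######..
###############wwwwwwwwwwwwwwwwwwwwwwwwwww###BBBBBB#########
........##########wwwwwwwwwwwwwwwwwwwwwwww###BBBBBB#########
.............##########wwwwwwwwwwwwwwwwwww###BBBBBB#########
..##.............##########wwwwwwwwwwwwwww###BBBBBB#########
..#######.........#############wwwwwwwwww####BBBBB##########
..###########.....ww#################wwww#######B###########
.w###############w##Bw######################################
w################w#BBBBBBBw#################################
###############.w##BBBBBBBBB.wwwww##########################
###############.w###BBBBBBBw......wwww#####BBBB#############
##############w.w######BB.w..........www###BBBBB############
#
[... 1944 characters left out ...]
......
............................................................
............................................................
............................................................
............................................................
............................................................
............................................................
............................................................
............................................................
............................................................
............................................................
............................................................
wall top [361.7 273.5]
```

send_rows([
  [[0,0,-0.002],0],
  [[0,0,-0.004],0],
  [[0,0,-0.004],0],
  [[0,0,-0.004],0],
  [[0,0,-0.004],0],
])

```text
clock: 22.63
tool_pos: [0.4869, 0.0299, 0.1195]
orientation: [-179.9, 0.0, -91.7]
force: [-0.4, -0.9, 10.3]
opening: 0.0591
gripper_force: 30.0
```

send_rows([
  [[0,0,0],0],
  [[0,0,0],0],
  [[0,0,0],0],
  [[0,0,0],0],
  [[0,0,0],0],
], gripper=0.9)

```text
clock: 23.05
tool_pos: [0.4855, 0.0295, 0.1182]
orientation: [180.0, -0.0, -91.7]
force: [-0.0, 0.5, -0.6]
opening: 0.0786
gripper_force: 0.0
```

send_rows([
  [[0,0,-0.01],0],
  [[0,0,-0.03],0],
  [[0,0,-0.06],0],
  [[0,0,-0.1],0],
  [[0,0,-0.14],0],
])

```text
clock: 23.47
tool_pos: [0.4852, 0.0293, 0.2319]
orientation: [179.9, -0.0, -91.7]
force: [1.3, 0.9, -0.5]
opening: 0.0788
gripper_force: 0.0
```

send_rows([
  [[-0.03,0,-0.04],0],
  [[-0.06,0,-0.06],0],
  [[-0.1,0,-0.06],0],
  [[-0.14,0,-0.06],0],
  [[-0.14,0,-0.06],0],
])

```text
clock: 23.88
tool_pos: [0.4897, 0.1454, 0.2797]
orientation: [-179.9, 0.1, -91.6]
force: [-0.2, -0.5, 0.3]
opening: 0.0786
gripper_force: 0.0
```

```bash
python3 - <<'E'
from h import *
o=ctrl.get_obs(); print(o['tool_pos'],o['orientation'],o['force'],o['clock'],o['opening'])
W=ctrl.snapshot('wrist'); S=ctrl.snapshot('scene'); D=ctrl.snapshot('side')
for s in (W,S,D):
    for b in ctrl.cut_out(s,'cup_mid'):
        uv=np.array(b['xy'])*[640,480]; c=onz(s,*uv,.045); print('cup',uv.round(),round(b['conf'],2),c.round(3),fit([(s,b['pixels'])],cup,c[:2],[.01,.01]))
    print('bar',[(np.array(b['xy'])*[640,480],b['conf']) for b in ctrl.boxes_of(s,'panel_bar')])
    print('ball',[((np.array(b['xy'])*[640,480]).round(),onz(s,*(np.array(b['xy'])*[640,480]),.019).round(3),b['conf']) for b in ctrl.boxes_of(s,'ball0_center')])
save(W,'w5.png'); save(S,'s5.png')
E
```

```text
[0.48965544 0.14539673 0.27972248] [-1.79889308e+02  9.63580573e-02 -9.15725313e+01] [-0.16346763 -0.48500245  0.30885758] 23.8833 0.07862380488102981
cup [327.  68.] 0.96 [0.481 0.014 0.045] (array([0.4817, 0.0225]), np.float64(0.035))
bar [(array([146.496, 237.408]), 0.69)]
ball []
cup [151. 312.] 0.84 [ 0.486 -0.449  0.045] (array([ 0.4919, -0.4533]), np.float64(0.081))
cup [310. 198.] 0.78 [0.48  0.025 0.045] (array([0.4824, 0.0224]), np.float64(0.038))
bar [(array([412.672, 196.8  ]), 0.97)]
ball []
cup [359. 293.] 0.63 [0.484 0.022 0.045] (array([0.4828, 0.0209]), np.float64(0.203))
bar [(array([259.2 , 334.32]), 0.96)]
ball [(array([387., 243.]), array([ 0.445, -0.159,  0.019]), 0.17)]
```

```bash
python3 - <<'E'
from h import *
W=ctrl.snapshot('wrist'); h=cv2.cvtColor(W['color'],cv2.COLOR_RGB2HSV).astype(int)
m=((h[...,0]<6)|(h[...,0]>174))&(h[...,1]>150)&(h[...,2]>60)
n,l,st,ce=cv2.connectedComponentsWithStats(m.astype(np.uint8))
for i in range(1,n):
    if st[i,4]>150: print(st[i],ce[i].round(1))
print('expected ends',[proj(W,rz(.215)@[0,s*.058,0]+[.5477,.1761,.075]).round() for s in(-1,1)])
i=1+np.argmax(st[1:,4]); M=[(W,l==i)]
print(fit(M,bar,[.5477,.1761,.215,.056],[.01,.01,.1,.005]))
E
```

```text
[ 229  191   46  113 1614] [250.9 247.6]
expected ends [array([236., 202.]), array([274., 320.])]
(array([0.5498, 0.1621, 0.2122, 0.0511]), np.float64(0.218))
```

```bash
python3 - <<'E'
from plan import *
plan([(.547,.1763,.20,-77.85),(.547,.1763,.122,-77.85)],.03)
E
```

```text
[[[-0.011, -0.018, 0.025], -0.039], [[-0.023, -0.035, 0.049], -0.077], [[-0.034, -0.053, 0.074], -0.116], [[-0.046, -0.071, 0.098], -0.154], [[-0.046, -0.071, 0.131], -0.154]]
[[[0.0, -0.0, 0.033], 0.0], [[0.0, -0.0, 0.065], 0.0], [[0.0, -0.0, 0.065], 0.0], [[0.0, -0.0, 0.065], 0.0], [[0.0, -0.0, 0.065], 0.0]]
```

send_rows([
  [[-0.011,-0.018,0.025],-0.039],
  [[-0.023,-0.035,0.049],-0.077],
  [[-0.034,-0.053,0.074],-0.116],
  [[-0.046,-0.071,0.098],-0.154],
  [[-0.046,-0.071,0.1],-0.154],
], gripper=0.35)

```text
clock: 24.95
tool_pos: [0.5477, 0.1771, 0.1945]
orientation: [179.7, -0.1, -77.7]
force: [0.2, -0.8, 0.0]
opening: 0.0512
gripper_force: 0.0
```

```bash
python3 - <<'E'
from h import *
o=ctrl.get_obs(); print(o['tool_pos'],o['orientation'],o['clock'],o['opening'])
W=ctrl.snapshot('wrist');sc=ctrl.snapshot('scene');sd=ctrl.snapshot('side')
def red(s):
    h=cv2.cvtColor(s['color'],cv2.COLOR_RGB2HSV).astype(int); return ((h[...,0]<6)|(h[...,0]>174))&(h[...,1]>150)&(h[...,2]>60)
n,l,st,ce=cv2.connectedComponentsWithStats(red(W).astype(np.uint8))
for i in range(1,n):
    if st[i,4]>100:
        print(st[i],ce[i].round(1), onz(W,*ce[i],.075).round(4))
# pointer tip: yellow blob: detect by network and by yellow end
for nme,s in (('W',W),('sc',sc),('sd',sd)):
    h=cv2.cvtColor(s['color'],cv2.COLOR_RGB2HSV); y=cv2.inRange(h,(22,150,90),(32,255,255))
    p=proj(s,[.6096,.2984,.1884]); print(nme,p.round(1),[((np.array(b['xy'])*[640,480]).round(1),round(b['conf'],2)) for b in ctrl.boxes_of(s,'pointer_tip')])
    n,l,st,ce=cv2.connectedComponentsWithStats(y)
    for i in range(1,n):
        if st[i,4]>60: print('   y',st[i],ce[i].round(1))
E
```

```text
[0.54766883 0.17714271 0.1944855 ] [ 1.79745053e+02 -9.66109315e-02 -7.76630319e+01] 24.95 0.051150701028056
[ 309  144   21  160 2998] [318.8 223.7] [0.552  0.1572 0.075 ]
[311 336  17  19 255] [319.5 343.7] [0.5335 0.2402 0.075 ]
W [115.5 574. ] []
sc [428.8 132.9] [(array([442.9, 153.6]), 0.86)]
   y [426 130  48  58 288] [445.9 157.4]
   y [343 286  40  40 675] [362.6 305.8]
   y [281 458  31  22 399] [296.8 471.1]
sd [267.7 355.1] [(array([234.2, 369.2]), 0.92)]
   y [229 228  37  33 626] [246.8 243.9]
   y [204 357  53  24 230] [229.7 368.8]
```

send_rows([
  [[0,0,0.0],0],
  [[0,-0.001,0.02],0],
  [[0,-0.001,0.045],0],
  [[0,-0.001,0.07],0],
  [[0,-0.001,0.09],0],
])

```text
clock: 25.67
tool_pos: [0.5475, 0.1767, 0.1264]
orientation: [-179.9, 0.0, -77.9]
force: [-0.3, 0.5, -0.9]
opening: 0.0309
gripper_force: 0.0
```

send_rows([
  [[0,0,0],0],
  [[0,0,0],0],
  [[0,0,0],0],
  [[0,0,0],0],
  [[0,0,0],0],
], gripper=0)

```text
clock: 26.08
tool_pos: [0.5485, 0.1773, 0.1281]
orientation: [-179.9, 0.0, -77.8]
force: [-1.3, -0.5, 4.3]
opening: 0.0109
gripper_force: 30.0
```

send_rows([
  [[0,0,0],0],
  [[0,0,0],0],
  [[0,0,0],0],
  [[0,0,0],0],
  [[0,0,0],0],
])

```text
clock: 26.5
tool_pos: [0.5485, 0.1773, 0.1281]
orientation: [-179.9, 0.0, -77.8]
force: [-1.2, 0.2, 7.5]
opening: 0.011
gripper_force: 30.0
```

send_rows([
  [[0,0,-0.011],0],
  [[-0.001,0,0],0],
  [[0,-0.002,-0.0337],0],
  [[0,-0.0036,-0.0448],0],
  [[0,-0.0056,-0.0559],0],
])

```text
clock: 26.92
tool_pos: [0.5526, 0.178, 0.1719]
orientation: [-179.9, 0.0, -77.9]
force: [5.4, 1.4, -5.4]
opening: 0.0109
gripper_force: 30.0
```

send_rows([
  [[0,-0.0025,-0.011],0],
  [[0,-0.0053,-0.0219],0],
  [[0,-0.0087,-0.0326],0],
  [[0,-0.0124,-0.0432],0],
  [[0,-0.0166,-0.0537],0],
])

```text
clock: 27.33
tool_pos: [0.5649, 0.1807, 0.2145]
orientation: [179.9, 0.0, -77.9]
force: [1.7, 1.8, -5.2]
opening: 0.0114
gripper_force: 30.0
```

send_rows([
  [[0,-0.0046,-0.0103],0],
  [[0,-0.0095,-0.0204],0],
  [[0,-0.0149,-0.0302],0],
  [[0,-0.0206,-0.0399],0],
  [[0,-0.0267,-0.0493],0],
])

```text
clock: 27.75
tool_pos: [0.5849, 0.1849, 0.2541]
orientation: [179.8, 0.0, -77.9]
force: [-7.5, 2.4, 0.3]
opening: 0.0109
gripper_force: 30.0
```

```bash
cat > ang.py <<'E'
from h import *
o=ctrl.get_obs(); P=o['tool_pos']; print(P.round(4),o['force'].round(1),o['opening'],o['clock'])
sc=ctrl.snapshot('scene');sd=ctrl.snapshot('side')
print('theta from z',np.arcsin((P[2]-.1281)/.225))
h0=np.array([.5477,.1765,.075]); phi=.212; ex=np.array([np.cos(phi),np.sin(phi),0]);ey=np.array([-np.sin(phi),np.cos(phi),0]); H=h0+.225*ex
def tip(a,r=.18): return H+r*(-np.cos(a)*ex+np.sin(a)*np.array([0,0,1]))+.102*ey
# pointer: fit angle to yellow pixels (arm from r=.03 to .18) in both views
for nme,s,u in(('scene',sc,(446,157)),('side',sd,(230,369))):
    h=cv2.cvtColor(s['color'],cv2.COLOR_RGB2HSV); y=cv2.inRange(h,(22,150,90),(32,255,255)); n,l,st,ce=cv2.connectedComponentsWithStats(y)
    i=1+np.argmin([np.hypot(*(c-u)) for c in ce[1:]]); print(nme,st[i],ce[i].round(1)); v,x=np.nonzero(l==i); pts=np.c_[x,v].astype(float)
    res=[]
    for a in np.arange(.4,.91,.01):
        A,B=proj(s,tip(a,.02)),proj(s,tip(a)); d=(B-A)/np.linalg.norm(B-A); nn=np.array([-d[1],d[0]])
        e=(pts-A)@nn; res.append((float(abs(e).mean().round(2)),round(float(a),2),float(e.mean().round(2))))
    print(sorted(res)[:3])
    for a in (.6,.65,.7,.75): print('  tip',a,proj(s,tip(a)).round(1))
# panel top edges: white board
E
python3 ang.py; python3 - <<'E'
import sys; sys.path.insert(0,'.')
from h import *
sc=ctrl.snapshot('scene');sd=ctrl.snapshot('side')
cv2.imwrite('pics/p1.png',np.hstack([cv2.resize(sc['color'][100:240,340:500],(400,350)),cv2.resize(sd['color'][280:420,180:340],(400,350))])[:,:,::-1])
E
```

```text
[0.5849 0.1849 0.2541] [-7.5  2.4  0.3] 0.010904011463395001 27.75
theta from z 0.5942326576129774
scene [432 138  42  50 234] [449.5 162.3]
[(1.21, 0.7, 0.46), (1.21, 0.71, 0.19), (1.25, 0.69, 0.72)]
  tip 0.6 [423.6 135.7]
  tip 0.65 [426.  134.5]
  tip 0.7 [428.5 133.4]
  tip 0.75 [431.2 132.4]
side [200 357  57  30 281] [229.6 368.9]
[(1.33, 0.67, 0.0), (1.34, 0.68, 0.29), (1.37, 0.66, -0.28)]
  tip 0.6 [273.6 356.5]
  tip 0.65 [270.5 354.4]
  tip 0.7 [267.1 352.3]
  tip 0.75 [263.6 350.2]
```

```bash
python3 - <<'E'
from h import *
S={'scene':ctrl.snapshot('scene'),'side':ctrl.snapshot('side')}
pt={}
for n,t,hb in(('scene',(428.8,133.2),(470.8,188)),('side',(268.8,353.6),(196.4,380.8))):
    im=cv2.imread(f'pics/{n}0.png'); big=cv2.resize(im,None,fx=6,fy=6,interpolation=cv2.INTER_CUBIC)
    h=cv2.cvtColor(big,cv2.COLOR_BGR2HSV); y=cv2.inRange(h,(20,130,80),(34,255,255)); dt=cv2.distanceTransform(y,cv2.DIST_L2,5)
    for k,c in(('tip',t),('hub',hb)):
        a,b=int(c[0]*6+2.5),int(c[1]*6+2.5); r=36; w=dt[b-r:b+r,a-r:a+r]; v,u=np.nonzero(w>w.max()*.85)
        q=((np.array([u.mean(),v.mean()])+[a-r,b-r])-2.5)/6; pt[n,k]=q; print(n,k,q.round(2),'rad px',w.max()/6)
T=tri([(S[n],*pt[n,'tip']) for n in S]); U=tri([(S[n],*pt[n,'hub']) for n in S])
print('tip',T.round(4),'hub',U.round(4),'angle tip-only',np.arcsin((T[2]-.075)/.18),'rel',np.arctan2(T[2]-U[2],np.hypot(*(T-U)[:2])),'len',np.linalg.norm(T-U))
for n in S: print(n,'reproj',proj(S[n],T)-pt[n,'tip'])
E
```

```text
scene tip [428.39 133.24] rad px 3.2979329
scene hub [464.99 182.23] rad px 1.3989667
side tip [267.92 353.25] rad px 3.762016
side hub [195.53 379.7 ] rad px 2.6666667
tip [0.6102 0.2956 0.1897] hub [0.7381 0.3258 0.093 ] angle tip-only 0.6910873145071573 rel 0.6343138874907853 len 0.1632371596235766
scene reproj [-0.10072937 -0.03189008]
side reproj [-0.14021205  0.03593673]
```

send_rows([
  [[0,-0.003,-0.0045],0],
  [[0,-0.006,-0.009],0],
  [[0,-0.0095,-0.0135],0],
  [[0,-0.013,-0.018],0],
  [[0,-0.0161,-0.0216],0],
])

```text
clock: 28.47
tool_pos: [0.5969, 0.1875, 0.2715]
orientation: [179.8, -0.0, -77.8]
force: [-10.8, 3.2, 2.9]
opening: 0.0108
gripper_force: 30.0
```

send_rows([
  [[0,0,0],0],
  [[0,0,0],0],
  [[0,0,0],0],
  [[0,0,0],0],
  [[0,0,0],0],
])

```text
clock: 28.88
tool_pos: [0.5969, 0.1875, 0.2714]
orientation: [179.8, 0.0, -77.8]
force: [-10.7, 2.9, 3.7]
opening: 0.011
gripper_force: 30.0
```

```bash
python3 - <<'E'
from h import *
sc=ctrl.snapshot('scene');sd=ctrl.snapshot('side');o=ctrl.get_obs();P=o['tool_pos'];print(P,o['force'].round(1),o['opening'])
print('theta z',np.arcsin((P[2]-.1281)/.225))
phi=.212; ex=np.array([np.cos(phi),np.sin(phi),0]);ey=np.array([-np.sin(phi),np.cos(phi),0]); H=np.array([.7676,.2238,.075])
def pp(r,y,a,z=0): return H+r*(-np.cos(a)*ex+np.sin(a)*np.array([0,0,1]))+y*ey+z*(np.sin(a)*ex+np.cos(a)*np.array([0,0,1]))
save(sc,'sc6.png');save(sd,'sd6.png')
ims=[]
for s,(x0,y0) in((sc,(340,90)),(sd,(180,270))):
    im=cv2.resize(s['color'][y0:y0+150,x0:x0+160],None,fx=2.5,fy=2.5,interpolation=cv2.INTER_CUBIC)
    c=[pp(.18,-.08,.69,.004),pp(.18,.08,.69,.004),pp(.01,.08,.69,.004),pp(.01,-.08,.69,.004)]
    q=np.array([(proj(s,k)-[x0,y0])*2.5 for k in c]).astype(np.int32); cv2.polylines(im,[q],True,(0,255,0),1)
    for k in (-.058,.058): cv2.circle(im,tuple(((proj(s,pp(.225,k,.69))-[x0,y0])*2.5).astype(int)),3,(0,0,255),1)
    cv2.circle(im,tuple(((proj(s,pp(.18,.102,.69))-[x0,y0])*2.5).astype(int)),6,(255,0,255),1); ims.append(im)
cv2.imwrite('pics/p6.png',np.hstack(ims)[:,:,::-1])
E
```

```text
[0.59684365 0.18750493 0.2714331 ] [-8.9  2.7  3.8] 0.011064957503353111
theta z 0.6906469177571399
```

View pics/p6.png

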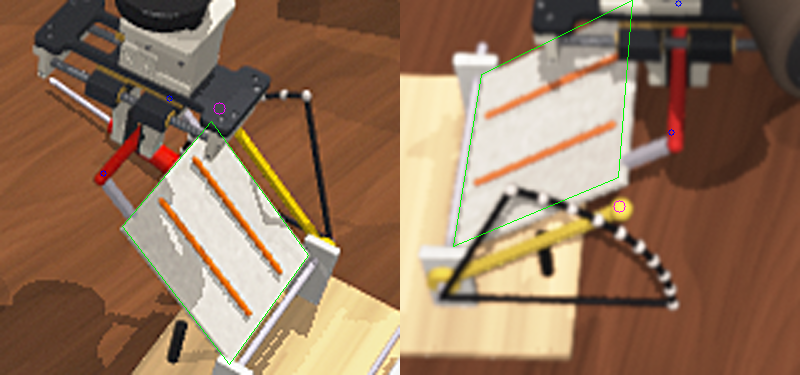

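```bash
python3 - <<'E'
from h import *
from scipy.optimize import minimize_scalar
S={'scene':ctrl.snapshot('scene'),'side':ctrl.snapshot('side')}
phi=.212; ex=np.array([np.cos(phi),np.sin(phi),0]);ey=np.array([-np.sin(phi),np.cos(phi),0]);ez=np.array([0,0,1.]); H=np.array([.7676,.2238,.075])
def pp(r,y,a,z): return H+r*(-np.cos(a)*ex+np.sin(a)*ez)+y*ey+z*(np.sin(a)*ex+np.cos(a)*ez)
def stripes(im,win):
    h=cv2.cvtColor(im,cv2.COLOR_RGB2HSV); m=cv2.inRange(h,(5,110,120),(16,255,255)); w=np.zeros_like(m); x0,y0,x1,y1=win; w[y0:y1,x0:x1]=1; m*=w
    n,l,st,ce=cv2.connectedComponentsWithStats(m,connectivity=8); out=[]
    for i in range(1,n):
        if st[i,4]<25: continue
        v,u=np.nonzero(l==i); p=np.c_[u,v].astype(float); c=p.mean(0); d=np.linalg.svd(p-c)[2][0] if 0 else np.linalg.svd((p-c),full_matrices=False)[2][0]
        if (abs((p-c)@np.array([-d[1],d[0]]))).mean()<1.5: out.append((c,d,((p-c)@d).min(),((p-c)@d).max(),st[i,4]))
    return out
win={'scene':(385,140,470,240),'side':(205,285,310,365)}
# stripes: model as lines r in [r0,r1], y const on top surface; learn from start pictures
for n,s in S.items():
    im0=cv2.imread(f'pics/{n}0.png')[:,:,::-1].copy()
    for tag,im in(('start',im0),('now',s['color'])):
        for c,d,a,b,k in stripes(im,win[n]):
            e=[c+d*a,c+d*b]
            if tag=='start':
                print(n,'start',k,[(lambda q:((q-H)@-ex,(q-H)@ey))(onz(s,*x,.079)) for x in e])
            else: print(n,'now',k,np.round(e,1).tolist())
    for r,y in((.035,-.03),(.155,-.03),(.035,.03),(.155,.03)): print('   model',n,r,y,[proj(s,pp(r,y,a,.004)).round(1).tolist() for a in(.65,.69,.73)])
E
```

```text
scene start 46 [(np.float64(0.07966328532796028), np.float64(0.25240114530657115)), (np.float64(0.04322035261211314), np.float64(0.18966201788982678))]
scene start 99 [(np.float64(0.2396252181897714), np.float64(0.08283572907944232)), (np.float64(0.1814545696923937), np.float64(0.07423667672404312))]
scene start 83 [(np.float64(0.1731210798218404), np.float64(0.03512328892307292)), (np.float64(0.028166701599632468), np.float64(0.03567085053714502))]
scene start 78 [(np.float64(0.16665656240851048), np.float64(-0.027275834390848283)), (np.float64(0.028159142159963627), np.float64(-0.026845281695881195))]
scene now 46 [[467.6, 139.9], [469.2, 160.0]]
scene now 128 [[431.6, 145.1], [455.2, 176.6]]
scene now 131 [[417.2, 152.8], [452.0, 199.0]]
scene now 137 [[403.7, 169.3], [439.6, 215.6]]
   model scene 0.035 -0.03 [[435.8, 213.8], [436.2, 213.7], [436.7, 213.7]]
   model scene 0.155 -0.03 [[405.3, 175.7], [407.0, 175.1], [408.9, 174.7]]
   model scene 0.035 0.03 [[447.8, 197.5], [448.3, 197.5], [448.7, 197.4]]
   model scene 0.155 0.03 [[418.3, 159.9], [420.1, 159.3], [421.9, 158.8]]

[... 450 characters left out ...]
5))]
side start 68 [(np.float64(0.19970228985369526), np.float64(-0.037594544698518244)), (np.float64(0.18959279511849583), np.float64(0.012553182995056814))]
side start 119 [(np.float64(0.07186967426243733), np.float64(0.02958857062582887)), (np.float64(0.16937707062937923), np.float64(0.02887752845315621))]
side now 147 [[266.5, 292.1], [214.0, 316.0]]
side now 154 [[265.1, 319.1], [209.9, 342.8]]
   model side 0.035 -0.03 [[218.4, 316.2], [217.8, 315.9], [217.3, 315.6]]
   model side 0.155 -0.03 [[263.8, 296.7], [261.7, 295.2], [259.4, 293.7]]
   model side 0.035 0.03 [[214.5, 342.0], [213.9, 341.7], [213.3, 341.5]]
   model side 0.155 0.03 [[261.4, 323.0], [259.1, 321.6], [256.8, 320.2]]
```

```bash
python3 - <<'E'
from h import *
from scipy.optimize import least_squares
S={'scene':ctrl.snapshot('scene'),'side':ctrl.snapshot('side')}
phi=.212; ex=np.array([np.cos(phi),np.sin(phi),0]);ey=np.array([-np.sin(phi),np.cos(phi),0]);ez=np.array([0,0,1.]); H=np.array([.7676,.2238,.075])
def pp(r,y,a,z): return H+r*(-np.cos(a)*ex+np.sin(a)*ez)+y*ey+z*(np.sin(a)*ex+np.cos(a)*ez)
D={'scene':[((.1731,.0351),(417.2,152.8)),((.0282,.0357),(452,199)),((.1667,-.0273),(403.7,169.3)),((.0282,-.0268),(439.6,215.6))],
'side':[((.0283,-.0334),(214,316)),((.1705,-.0327),(266.5,292.1)),((.1694,.0289),(265.1,319.1)),((.0283,.029),(209.9,342.8))]}
for n in D:
    f=lambda p:np.concatenate([proj(S[n],pp(*q,p[0],.004))-u for q,u in D[n]])
    r=least_squares(f,[.69]); print(n,r.x,r.fun.round(1))
    g=lambda p:np.concatenate([proj(S[n],pp(*q,p[0],.004)+[p[1],p[2],0])-u for q,u in D[n]])
    r=least_squares(g,[.69,0,0]); print('  w/ shift',r.x.round(4),r.fun.round(1))
f=lambda p:np.concatenate([proj(S[n],pp(*(np.array(q)+p[1:3] if 0 else q),p[0],.004))-u for n in D for q,u in D[n]])
print('both',least_squares(f,[.69]).x)
t={'scene':(428.39,133.24),'side':(267.92,353.25)}
b={'scene':.003,'side':-.0018}
for n in t:
    r=least_squares(lambda p:proj(S[n],pp(.18,.102+p[1],p[0],0))-t[n],[.69,0]); print('pointer',n,r.x)
E
```

```text
scene [0.6896947] [-0.4 -0.8 -1.1 -0.9  1.   1.2 -1.1 -0.6]
  w/ shift [0.6687 0.0018 0.0016] [-0.5 -0.3 -0.3 -0.8  1.   1.7 -0.3 -0.5]
side [0.69371061] [ 1.7 -0.4  1.  -1.  -0.4 -0.7  1.6 -0.5]
  w/ shift [0.6701 0.0034 0.0011] [ 0.2 -0.2  0.6  0.  -0.8  0.3  0.1 -0.2]
both [0.69236094]
pointer scene [0.69345386 0.00108079]
pointer side [0.68844025 0.00104451]
```

```bash
python3 -c "
from plant import ctrl
o=ctrl.get_obs();print(o['clock'],o['tool_pos'],o['opening'],o['gripper_force']);print(ctrl.close_job())"
```

```text
29.1833 [0.59683059 0.18749479 0.27142394] 0.011279103910155434 29.99795436859131
the job is handed in; nothing more can be done
None
```

The job is handed in at 29.2 s. All four balls are in the blue tray, the empty cup is standing upright on the bench (I checked both in the pictures), and the gripper is still holding the ramp panel at about 0.69 rad, level with the yellow pointer. I did not re-check the jar, tape roll or screwdriver positions at the end.

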